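# Load the arch models teeth up and lock the curing bay

## Task

Put every printed arch model from the bench mat into the curing bay, lying flat on its floor with the teeth up (turn over the ones that lie teeth down). Then push the bay's amber door shut until it seats on its catch, and last of all turn the lock collar on top of its hinge clockwise to the locked mark. Leave the other things on the bench where they are.

Things in the scene. Friction and masses are not known exactly. Their poses are not given: they have to be found in the camera images.
- model_a: cream printed dental arch model: slab 52 (own x) x 66 (own y) x 16 mm (own z) with a horseshoe of teeth 8 mm high on its +z face, set in 5 mm or more from the edges. 70 to 140 g. Origin: middle of the slab, so 8 mm above its support when teeth up (own z up), 16 mm when teeth down. Stands on a slab edge until pushed. May be absent. Starts teeth down.
- model_b: cream printed dental arch model: slab 52 (own x) x 66 (own y) x 16 mm (own z) with a horseshoe of teeth 8 mm high on its +z face, set in 5 mm or more from the edges. 70 to 140 g. Origin: middle of the slab, so 8 mm above its support when teeth up (own z up), 16 mm when teeth down. Stands on a slab edge until pushed. May be absent. Starts teeth down.
- model_c: cream printed dental arch model: slab 52 (own x) x 66 (own y) x 16 mm (own z) with a horseshoe of teeth 8 mm high on its +z face, set in 5 mm or more from the edges. 70 to 140 g. Origin: middle of the slab, so 8 mm above its support when teeth up (own z up), 16 mm when teeth down. Stands on a slab edge until pushed. May be absent. Starts teeth down.
- model_d: cream printed dental arch model: slab 52 (own x) x 66 (own y) x 16 mm (own z) with a horseshoe of teeth 8 mm high on its +z face, set in 5 mm or more from the edges. 70 to 140 g. Origin: middle of the slab, so 8 mm above its support when teeth up (own z up), 16 mm when teeth down. Stands on a slab edge until pushed. May be absent. Starts teeth up.
- bay: curing bay: white open-topped tray with an amber front door, fixed to the table at the robot's left, its front (own -x) facing the robot's right, own +y (hinge end) pointing roughly back to the robot. Origin: under its middle, at table height. Walls 6 mm thick: ends 55 mm high, back 110 mm high with a light bar standing 14 mm into the bay from 84 mm up.
- bay_floor (a point): middle of the bay's inner floor, 12 mm above the table; axes as bay. The floor is 150 mm deep (own x) by 260 mm long (own y): enough for four models in a row along y, each with its 66 mm side across the bay.
- door_hinge (a point): on the door's vertical hinge axis, 65 mm above the table, at bay x -90, y +136 mm. Its frame turns with the door: the leaf, 8 mm thick, is centred on the axis and runs along own -y from 12 to 262 mm out, from 10 to 120 mm above the table. Own -x is the outer face, the one to push; it has a black pull, 18 mm deep, 242 to 254 mm out.
- door_edge (a point): middle of the door's free edge, 262 mm from the hinge axis, 65 mm above the table
- door (a joint): door angle, rad: 0 = shut on its catch (a stop), 0.95 to 1.25 = open as found; closes anticlockwise seen from above and stays where left. In the last 0.07 rad it meets a spring roller catch at the free edge: about 10 N there pushes it past, then it snaps to 0 and is held; short of that it stays ajar.
- collar_grip (a point): middle of the upright wing bar on the steel lock collar (48 mm across), on the hinge axis, 160 mm above the table. Bar 60 mm long, 14 wide, 26 high; its top is 13 mm above this point. It lies along the bay's y axis turned anticlockwise by (1.25 - collar angle) rad; when locked, the white line on it meets the black mark on the grey 130 mm tall tab beside it.
- collar (a joint): lock collar angle, rad: 0 to 0.35 = unlocked as found; turns clockwise seen from above to 1.25 = locked mark, a stop. Stays where left; light friction (0.1 N m).
- jar: bystander: round jar 60 mm across, 70 mm high; origin under its middle
- brush: bystander: brush 160 mm long, lying along own x
- wax_knife: bystander: wax knife 185 mm long, lying along own x. Beyond it, past 0.77 m in x, fixed equipment up to 150 mm high lines the back of the table
- bowl: bystander: dark rubber mixing bowl 90 mm across, 45 mm high; origin under its middle
- cup: bystander: white cup 64 mm across, 80 mm high; origin under its middle
- calliper: bystander: calliper 150 mm long, lying along own x, beyond the bay
There are look-alikes about, which are no part of the job. What is shaped like the model_b but pink or yellow is not meant.

How it is judged:
By the outcome, as a careful person would: the job done as asked, in the order asked, and still so for the second after the job is handed in, with the robot touching nothing.
Of model_a, model_b, model_c, model_d only 3 to 4 are there at a start; the rules pass over those that are not, and their reading is None.
At some moment in a run one of model_a, model_b, model_c, model_d may be knocked a few centimetres aside while the robot is not near it.
Once in a run the grip may slacken for a moment while it holds something.
It also fails if it takes over 210 s, if anything falls off the work surface, if the arm or the gripper's body presses on something with over 40 N, if the wrist force passes 120 N, or if a joint passes its speed limit or range.

## Robot

A 6-joint arm with a two-finger parallel gripper is mounted at the origin on the work surface. World frame = base frame: x ahead of the robot, y to its left, z up, the work surface at z = 0. Lengths are in m, angles in rad, forces in N, time in s.
With the tool pointing down it reaches from about 0.375 to 0.9 m from the base axis. Payload 3.1 kg.
Tool frame: the origin (TCP) lies at the very end of the fingers, on their centre line; the grasp point (between the pads) lies 19 mm behind it; z points along the fingers, y is the line along which they close (so a half turn about z gives the same grasp; the last joint's range is limited). The gripper opens to 87 mm and grips with 3 to 60 N. Pads are 19 mm wide; open, the fingers measure 117 mm over their backs; the gripper's body (75 mm by 190 mm) begins 51 mm behind the grasp point.
Start: joints at [-1.317, 0.527, 1.433, -0, 1.181, -0.178], TCP at [0.262, -0.568, 0.223] pointing down, gripper open.
Joint ranges: [-3.08, 3.08], [-0.75, 2.2], [0.22, 2.44], [-1.43, 4.57], [0, 2.65], [-2.85, 2.85]. Speed limits (rad/s): [2.79, 2.79, 3.14, 3.14, 3.14, 3.14].

## Interface

Orientations are given as a 3x3 rotation matrix whose columns are the frame's x, y, z axes.
In Python, from station import ctrl, cams, job, cut_out, mark_of gives the robot as it stands.
- The arm moves only by the tool apply_moves, never from a script. Its argument "plan" is text: rows parted by semicolons, each of 5 numbers parted by spaces: the shift along the tool's x, y, z in cm, then the turn about the tool's z in rad, then the finger opening in cm, from 0 to 8.7. A call has 1 to 10 rows; each row is the pose to reach, as a shift and turn from the pose commanded when the call began, along the tool's axes at that moment; what a row does not reach only later rows make up. A row lasts 1/8 s, in which the tool goes at most 62.5 mm and 10.7 degrees, less where a joint would pass 70% of its speed; a pose out of reach is approached as far as the arm can. A call with a gripper value outside its range is refused whole. The fingers move at their own pace and stop on an object; the grip force is fixed at half the most. Time passes only in rows, so rows that repeat a pose let the fingers close. It gives the time, the measured TCP pose, the force, the opening and the grip force at its end, in the units of the state.
- ctrl.observe(): the state, without advancing time (a new reading comes with each control period).
- cams.snapshot(name): name is "scene" or "top" or "wrist"; returns a dict with "frame" (480x640x3 uint8, red, green, blue), "range_z" (480x640 float32, m along the optical axis (not along the pixel's ray), 0 where there is no reading), "mtx" (3x3 intrinsics, pixels), "k1" (the pictures are not rectified: a ray, as slopes to the right and down, at radius r is drawn at 1 + k1 r^2 times it, then the intrinsics apply), "R" (3x3) and "t" (3): a world point X has camera coordinates R X + t. Camera axes: x right, y down, z forward; pixel columns grow to the right and rows downward; lengths in m; the calibration is good to about 2 mm. A picture is of the moment at which its call begins.
- job.sign_off(): hands the job in; it is judged then, once.
Trained networks look in a picture, given as the dict that the camera call returned (one of the last four; its "shot" number tells which), for a name from the list of things; names that differ only in an ending like _2 or _b are one class to them, and where a whole thing is asked for, a point or a joint stands for the part that bears it (a point fixed in the world has none). Each returns a list of dicts, best first, with "conf" (0 to 1); they miss things now and then, are a little off and sometimes report something else, mostly with a low value. They report only what shows in the picture. A call takes as long as a camera call. They do not tell look-alikes from the thing itself.
- cut_out(name, picture): "pixels" (480x640 bool, what is visible of it) and "extent" ([centre column, centre row, width, height] in pixels, round what is visible of it).
- mark_of(name, picture): "position" ([column, row] in pixels: a listed point, or the origin of a listed thing).
The state is a dict: "t": time; "joint_positions": joint angles; "joint_velocities": joint speeds; "joint_efforts": joint torques, N m; "tcp_pos": TCP position; "ee_rot": TCP orientation; "force": force on the tool from outside, world axes, zero at the start; "ft_torque": the same for the moment, N m; "grip_width": opening from 0.0 (shut) to 1.0 (fully open); "finger_force": force on a finger pad.
Only numpy, scipy, OpenCV 4.12 (cv2) and the standard library are available. Lean on these libraries where they do the work, as an engineer would, in place of code of your own. Each camera call takes 0.05 s, during which the arm holds its last target. There are 200 camera calls.

## Working session

There is one attempt and no reset: what is moved stays moved. The work goes in short steps, Python scripts to look and compute and a tool call to move; the robot and the scene stay as the last step left them, time stands still between calls to the robot, and variables do not carry over. Pictures are saved under pics/ and viewed, at most 14 in all, crops included, and the job is handed in when it is done.

Besides the shell and the picture viewer there is one more tool, called after "Call:" in YAML: its name, and indented under it one key for each argument. apply_moves: Moves the arm, as the interface text tells. Its arguments: {"type":"object","properties":{"plan":{"type":"string"}},"required":["plan"]}

```bash
ls; mkdir -p pics; cat > h.py <<'E'
import numpy as np, cv2
from station import ctrl, cams, job, cut_out, mark_of
def save(n,p): cv2.imwrite('pics/'+n+'.png',p['frame'][:,:,::-1])
def cloud(p):
    v,u=np.mgrid[0:480,0:640]; K=p['mtx']
    d=np.zeros(5); d[0]=p['k1']
    s=cv2.undistortPoints(np.stack([u.ravel(),v.ravel()],1).astype(np.float64)[:,None],K,d)[:,0]
    z=p['range_z'].ravel().astype(float)
    c=np.c_[s*z[:,None],z]
    w=(c-np.asarray(p['t']))@np.asarray(p['R'])
    w[z==0]=np.nan
    return w.reshape(480,640,3)
E
python3 - <<'E'
from h import *
for n in ['scene','top']:
    p=cams.snapshot(n); save(n,p); W=cloud(p); np.save(n+'.npy',W)
    for nm in ['model_a','bay','door_edge','door_hinge','collar_grip','jar','bowl','cup','brush','wax_knife']:
        if nm not in('door_edge','door_hinge','collar_grip'):
          for r in cut_out(nm,p):
            m=r['pixels']; q=W[m]; q=q[~np.isnan(q[:,0])]
            print(n,nm,round(r['conf'],2),np.round(r['extent']),np.round(np.median(q,0),3),np.percentile(q[:,2],[2,98]).round(3),np.median(p['frame'][m],0))
        else:
          for r in mark_of(nm,p):
            c,rr=np.round(r['position']).astype(int); print(n,nm,round(r['conf'],2),c,rr,W[min(rr,479),min(c,639)].round(3))
print(ctrl.observe())
E
```

```text
pics
scene model_a 0.87 [275. 303.  26.  19.] [ 0.6   -0.236  0.022] [0.006 0.028] [153. 141. 115.]
scene model_a 0.6 [147. 239.  29.  22.] [ 0.346 -0.589  0.022] [0.001 0.029] [152. 140.  28.]
scene model_a 0.58 [224. 304.  28.  17.] [ 0.585 -0.36   0.022] [0.009 0.027] [153. 141. 116.]
scene model_a 0.55 [220. 270.  25.  15.] [ 0.473 -0.376  0.015] [-0.003  0.027] [139. 127. 105.]
scene model_a 0.5 [417. 205.  26.  17.] [0.269 0.22  0.022] [0.011 0.029] [153.  92. 114.]
scene bay 0.87 [408. 272. 166. 123.] [0.534 0.199 0.022] [0.005 0.152] [87. 86. 85.]
scene door_edge 0.95 324 275 [ 0.556 -0.099  0.07 ]
scene door_hinge 0.87 404 236 [0.443 0.137 0.077]
scene door_hinge 0.26 444 289 [0.584 0.228 0.01 ]
scene collar_grip 0.81 406 212 [0.439 0.13  0.169]
scene collar_grip 0.16 225 306 [ 0.598 -0.362  0.02 ]
scene jar 0.66 [358. 332.  25.  38.] [ 0.733 -0.031  0.062] [0.008 0.073] [105. 108. 104.]
scene jar 0.32 [315. 331.  24.  33.] [ 0.701 -0.141  0.05 ] [0.004 0.082] [82. 80. 76.]
scene bowl 0.82 [164. 277.  35.  29.] [ 0.495 -0.529  0.024] [0.001 0.046] [17. 17. 17.]
scene cup 0.7
[... 2078 characters left out ...]
736e+00, -1.78487089e-01]), 'joint_velocities': array([ 0.00235764,  0.00012024, -0.00056953, -0.00033018, -0.0015724 ,
       -0.00025005]), 'joint_efforts': array([ 1.14667742e-06, -4.40028369e+01, -1.76988155e+01,  6.32671849e-02,
        5.05906215e-02, -1.34200661e-05]), 'tcp_pos': array([ 0.26157685, -0.56760846,  0.22255465]), 'ee_rot': array([[ 9.08226510e-01,  4.18478920e-01, -1.39351574e-06],
       [ 4.18478920e-01, -9.08226510e-01, -8.85955894e-06],
       [-4.97316660e-06,  7.46332934e-06, -1.00000000e+00]]), 'force': array([ 0.40237015, -0.26917442, -0.60601878]), 'ft_torque': array([ 0.03294978, -0.0275315 , -0.00954425]), 'finger_force': 0.0, 'grip_width': 1.0026916922295799}
```

View pictures.

View pics/scene.png

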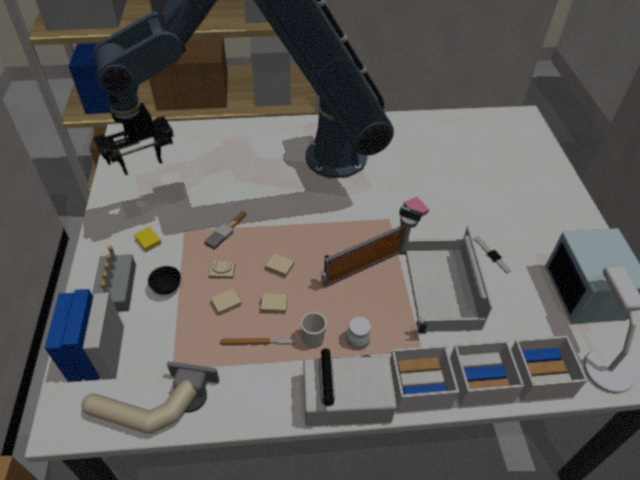

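View pics/top.png

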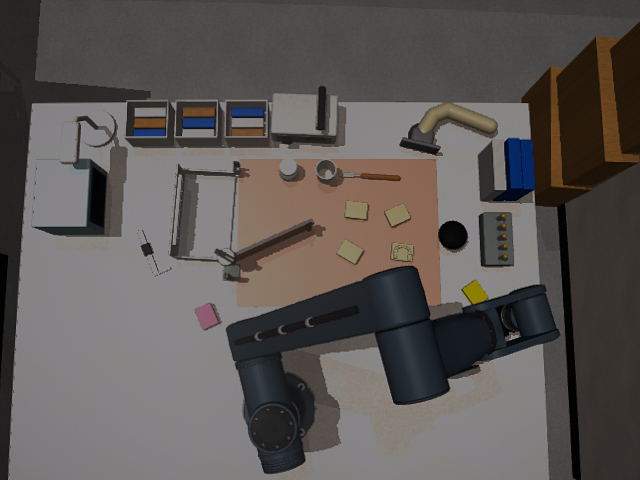

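```bash
cat >> h.py <<'E'
def rects(W,frame,region=(0.38,0.66,-0.45,-0.12),zr=(0.017,0.04)):
    x,y,z=W[...,0],W[...,1],W[...,2]
    f=frame.astype(int)
    m=(x>region[0])&(x<region[1])&(y>region[2])&(y<region[3])&(z>zr[0])&(z<zr[1])
    n,l=cv2.connectedComponents(m.astype(np.uint8))
    out=[]
    for i in range(1,n):
        q=W[l==i]
        if len(q)<60: continue
        r=cv2.minAreaRect((q[:,:2]*1000).astype(np.float32))
        (cx,cy),(w,h),a=r
        if w<h: w,h,a=h,w,a+90   # a = direction of long side
        a=(a+90)%180-90
        out.append((round(cx/1000,4),round(cy/1000,4),round(w,1),round(h,1),round(a,1),len(q),round(float(np.median(q[:,2])),4),round(float(np.percentile(q[:,2],95)),4)))
    return out
E
python3 - <<'E'
from h import *
for n in ['scene','top']:
    W=np.load(n+'.npy'); fr=cv2.imread('pics/%s.png'%n)[:,:,::-1]
    for r in rects(W,fr,zr=(0.008,0.04)): print(n,r)
W=np.load('top.npy')
x,y,z=[W[...,i] for i in range(3)]
reg=(x>.38)&(x<.75)&(y>.1)&(y<.4)
for lo,hi in [(0.04,0.062),(0.1,0.118),(0.135,0.18),(.15,.18)]:
    m=reg&(z>lo)&(z<hi); q=W[m]
    r=cv2.minAreaRect((q[:,:2]*1000).astype(np.float32)); print(lo,hi,len(q),cv2.boxPoints(r).round(),r)
m=(x>.4)&(x<.66)&(y<.12)&(y>-.15)&(z>.1)&(z<.13); q=W[m][:,:2]*1000
print('door',len(q),cv2.minAreaRect(q.astype(np.float32)),cv2.fitLine(q.astype(np.float32),cv2.DIST_HUBER,0,.01,.01).ravel())
E
```

```text
scene (0.4669, -0.2144, 69.3, 55.9, 56.1, 421, 0.0217, 0.0272)
scene (0.4649, -0.3742, 66.8, 57.7, 84.4, 389, 0.0158, 0.0246)
scene (0.5785, -0.3616, 67.5, 60.7, -64.5, 480, 0.0222, 0.027)
scene (0.5957, -0.2349, 65.7, 56.6, 85.1, 474, 0.0224, 0.0276)
top (0.5931, -0.2307, 71.6, 58.0, 81.5, 382, 0.0232, 0.0307)
top (0.5837, -0.3566, 71.9, 68.3, -61.1, 397, 0.0232, 0.0301)
top (0.4646, -0.2105, 65.9, 52.6, 58.7, 385, 0.0235, 0.0306)
top (0.4638, -0.3727, 71.7, 55.5, 84.4, 367, 0.017, 0.0274)
0.04 0.062 318 [[370. 307.]
 [385.  96.]
 [729. 120.]
 [714. 331.]] ((549.39111328125, 213.57574462890625), (344.81854248046875, 211.3701629638672), 4.024138450622559)
0.1 0.118 521 [[320. 219.]
 [426.  79.]
 [717. 298.]
 [611. 438.]] ((518.3885498046875, 258.69842529296875), (364.591064453125, 175.35931396484375), 37.024383544921875)
0.135 0.18 259 [[384. 148.]
 [403. 105.]
 [466. 133.]
 [447. 176.]] ((425.32318115234375, 140.64767456054688), (68.92451477050781, 46.586517333984375), 23.836830139160156)
0.15 0.18 129 [[401. 145.]
 [421. 113.]
 [467. 143.]
 [446. 174.]] ((433.624267578125, 143.73838806152344), (54.36290740966797, 37.48591232299805), 32.72623825073242)
door 368 ((488.68072509765625, 9.627647399902344), (27.40814971923828, 235.18858337402344), 23.704877853393555) [ 4.0509567e-01 -9.1427433e-01  4.9563834e+02  7.7635570e+00]
```

```bash
cat >> h.py <<'E'
def goto(x,y,z,adeg):
    "print tool shift (cm) and turn (rad) to reach world pos with closing-axis (tool y) world angle adeg"
    o=ctrl.observe(); R=o['ee_rot']; d=R.T@(np.array([x,y,z])-o['tcp_pos'])*100
    a=np.degrees(np.arctan2(R[1,1],R[0,1])); t=-(adeg-a); t=(t+180)%360-180
    print('shift',d.round(2),'turn',round(np.radians(t),3),'now',o['tcp_pos'].round(4),'a',round(a,1),'t',round(o['t'],1),'grip',round(o['grip_width']*8.7,2),round(o['finger_force'],1),'F',o['force'].round(1))
E
python3 - <<'E'
from h import *
goto(.464,-.373,.18,-5.6)
for n in('top','scene'):
    W=np.load(n+'.npy'); x,y,z=[W[...,i] for i in range(3)]
    for nm,m in [('back',(y>.27)&(y<.36)&(x>.4)&(x<.72)&(z>.09)&(z<.12)),('near end',(x>.38)&(x<.47)&(y>.17)&(y<.3)&(z>.045)&(z<.062)),('far end',(x>.65)&(x<.73)&(y>.17)&(y<.3)&(z>.045)&(z<.062)),('back floor',(y>.1)&(y<.35)&(x>.4)&(x<.72)&(z>.005)&(z<.02))]:
        q=W[m][:,:2]*1000
        if len(q)>10: print(n,nm,len(q),cv2.fitLine(q.astype(np.float32),cv2.DIST_HUBER,0,.01,.01).ravel().round(3),np.percentile(q,[2,98],axis=0).round())
E
```

```text
shift [26.53 -9.2   4.26] turn -1.041 now [ 0.2616 -0.5676  0.2226] a -65.3 t 1.1 grip 8.72 0.0 F [ 0.4 -0.3 -0.6]
top back 658 [ 9.98000e-01 -5.80000e-02  5.74813e+02  2.98851e+02] [[456. 284.]
 [703. 312.]]
top near end 91 [6.40000e-02 9.98000e-01 4.42149e+02 2.40788e+02] [[436. 183.]
 [448. 297.]]
top far end 100 [4.80000e-02 9.99000e-01 7.07699e+02 2.32608e+02] [[702. 173.]
 [714. 295.]]
top back floor 4222 [ 9.98000e-01 -5.80000e-02  5.73397e+02  2.22568e+02] [[413. 114.]
 [703. 309.]]
scene back 723 [ 9.98000e-01 -5.60000e-02  5.98122e+02  2.96801e+02] [[457. 283.]
 [711. 310.]]
scene near end 146 [6.40000e-02 9.98000e-01 4.44921e+02 2.36438e+02] [[438. 172.]
 [451. 296.]]
scene far end 215 [2.30000e-02 1.00000e+00 7.10542e+02 2.35021e+02] [[659. 174.]
 [716. 298.]]
scene back floor 4260 [1.00000e+00 2.20000e-02 5.70972e+02 2.22327e+02] [[445. 143.]
 [712. 302.]]
```

Call:
apply_moves:
  plan: "13.2 -4.6 2 -0.5 8.7;26.5 -9.2 4.3 -1.041 8.7;26.5 -9.2 4.3 -1.041 8.7;26.5 -9.2 4.3 -1.041 8.7;26.5 -9.2 4.3 -1.041 8.7;26.5 -9.2 4.3 -1.041 8.7;26.5 -9.2 4.3 -1.041 8.7;26.5 -9.2 4.3 -1.041 8.7"

```text
t: 2.1
tcp_pos: [0.4636, -0.3736, 0.1797]
ee_rot: [[0.1, 0.995, 0.0], [0.995, -0.1, -0.0], [-0.0, 0.0, -1.0]]
force: [0.8, -0.8, -0.7]
grip_width: 0.999
finger_force: 0.0
```

```bash
python3 - <<'E'
from h import *
p=cams.snapshot('wrist'); save('w1',p); W=cloud(p)
for r in rects(W,p['frame'],region=(.38,.68,-.5,-.1),zr=(.012,.04)): print(r)
for r in rects(W,p['frame'],region=(.38,.68,-.5,-.1),zr=(.006,.04)): print('s',r)
goto(.464,-.373,.005,-5.6)
E
```

```text
(0.462, -0.218, 56.2, 52.6, 59.4, 4458, 0.0242, 0.0255)
(0.5918, -0.241, 53.6, 52.7, 83.4, 5340, 0.0242, 0.0255)
(0.5772, -0.3606, 66.6, 52.4, -64.6, 5161, 0.0243, 0.0255)
(0.4644, -0.3734, 66.4, 51.7, 83.0, 4569, 0.0166, 0.0247)
(0.5128, -0.4871, 51.8, 14.4, -2.2, 233, 0.0319, 0.0391)
s (0.4621, -0.2178, 56.7, 52.6, 59.4, 4484, 0.0242, 0.0255)
s (0.5918, -0.241, 53.6, 52.7, 83.4, 5397, 0.0242, 0.0255)
s (0.5772, -0.3606, 66.6, 52.4, -64.6, 5199, 0.0243, 0.0255)
s (0.4644, -0.3734, 66.4, 51.7, 83.0, 4633, 0.0166, 0.0247)
s (0.5128, -0.4871, 51.8, 14.4, -2.2, 233, 0.0319, 0.0391)
shift [ 0.08  0.04 17.47] turn -0.002 now [ 0.4635 -0.3737  0.1797] a -5.7 t 2.1 grip 8.71 0.0 F [-0.5  0.9  0.4]
```

View pics/w1.png

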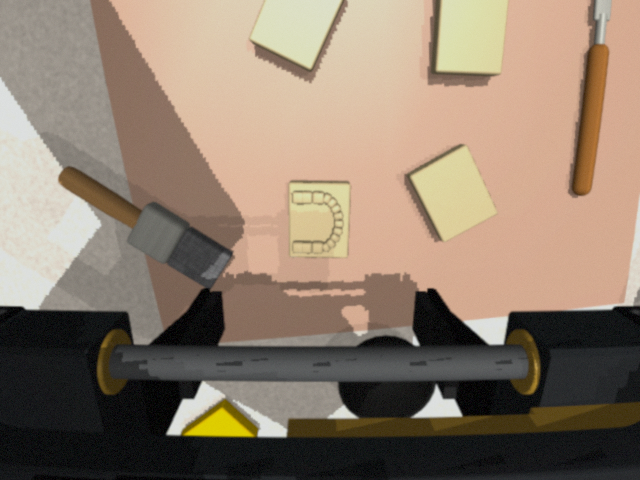

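Call:
apply_moves:
  plan: "0.1 0.05 6 0.02 8.7;0.1 0.05 12 0.02 8.7;0.1 0.05 16 0.02 8.7;0.1 0.05 17.5 0.02 8.7;0.1 0.05 17.5 0.02 4.5;0.1 0.05 17.5 0.02 4.5;0.1 0.05 17.5 0.02 4.5;0.1 0.05 17.5 0.02 4.5;0.1 0.05 17.5 0.02 4.5"

```text
t: 3.28
tcp_pos: [0.4647, -0.3726, 0.0056]
ee_rot: [[0.118, 0.993, 0.001], [0.993, -0.118, -0.001], [-0.001, 0.001, -1.0]]
force: [-0.4, 1.0, 5.5]
grip_width: 0.592
finger_force: 30.0
```

```bash
cat >> h.py <<'E'
BC=np.array([.576,.226]); BA=-3.3
def bay(bx,by):
    a=np.radians(BA); f=np.array([np.cos(a),np.sin(a)]); ex=np.array([-np.sin(a),np.cos(a)])
    return BC+bx*ex-by*f
E
python3 - <<'E'
from h import *
print(bay(-.09,.136)); goto(*bay(0,-.08),.2,BA)
E
```

```text
[0.43504475 0.14397794]
shift [ 61.21  12.02 -19.49] turn -0.06 now [ 0.4647 -0.3726  0.0056] a -6.8 t 3.3 grip 5.15 30.0 F [-0.4  1.   5.5]
```

Call:
apply_moves:
  plan: "0 0 -6 0 4.5;0 0 -12 0 4.5;3 0.5 -18 0 4.5;9 1.8 -19.5 0 4.5;15 3 -19.5 -0.06 4.5;21 4 -19.5 -0.06 4.5;27 5.3 -19.5 -0.06 4.5;33 6.5 -19.5 -0.06 4.5;39 7.6 -19.5 -0.06 4.5;45 8.8 -19.5 -0.06 4.5"

```text
t: 4.53
tcp_pos: [0.6046, 0.0664, 0.1993]
ee_rot: [[0.058, 0.998, -0.001], [0.998, -0.058, -0.0], [-0.0, -0.001, -1.0]]
force: [0.9, 0.3, -1.5]
grip_width: 0.595
finger_force: 30.0
```

```bash
python3 - <<'E'
from h import *
p=cams.snapshot('wrist'); save('w2',p); W=cloud(p); np.save('w2.npy',W)
goto(*bay(0,-.08),.1,BA)
E
```

```text
shift [14.86  4.09 10.07] turn 0.004 now [0.6067 0.0745 0.1996] a -3.1 t 4.6 grip 5.14 30.0 F [ 2.9  3.4 -0.5]
```

View pics/w2.png

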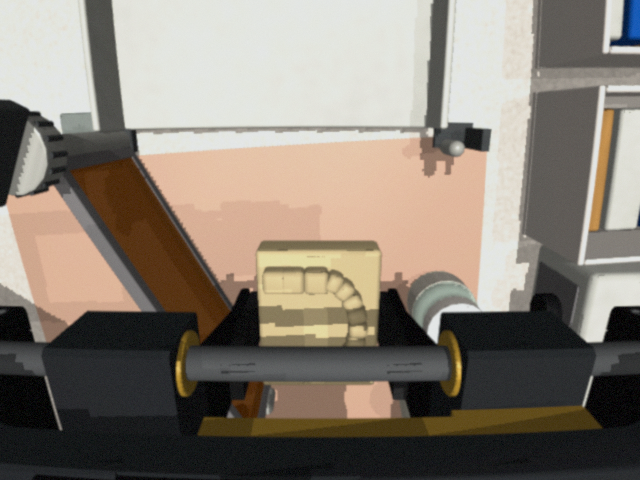

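```bash
python3 - <<'E'
from h import *
W=np.load('w2.npy').reshape(-1,3); W=W[~np.isnan(W[:,0])]
a=np.radians(BA); f=np.array([np.cos(a),np.sin(a)]); ex=np.array([-np.sin(a),np.cos(a)])
d=W[:,:2]-BC; bx=d@ex; by=-d@f; z=W[:,2]
m=(np.abs(bx)<.08)
for nm,s in [('hinge wall',m&(z>.045)&(z<.062)&(by>.1)&(by<.16)),('far wall',m&(z>.045)&(z<.062)&(by<-.1)&(by>-.16)),('floor',(z>.006)&(z<.018)&(np.abs(by)<.15)&(bx>-.09))]:
    print(nm,s.sum(),np.percentile(bx[s],[1,50,99]).round(4),np.percentile(by[s],[1,5,50,95,99]).round(4),np.median(z[s]).round(4))
    if 'wall' in nm: print(np.polyfit(bx[s],by[s],1))
s=(z>.006)&(z<.018)&(np.abs(by)<.12)&(bx>-.09)&(bx<-.05)
for lo in np.arange(-.12,.12,.04):
    t=s&(by>lo)&(by<lo+.04); print(round(lo,2),np.percentile(bx[t],1).round(4))
E
```

```text
hinge wall 1727 [-0.079  -0.0319  0.0119] [0.1299 0.1302 0.1314 0.1355 0.1362] 0.0538
[0.00139108 0.13212176]
far wall 1441 [-0.0794 -0.0337  0.0082] [-0.1353 -0.1343 -0.1306 -0.1289 -0.1287] 0.0545
[ 0.01334726 -0.13072131]
floor 40407 [-0.0801 -0.0286  0.0188] [-0.1281 -0.1175  0.0011  0.1207  0.1305] 0.0123
-0.12 -0.08
-0.08 -0.0801
-0.04 -0.0801
0.0 -0.08
0.04 -0.0813
0.08 -0.0812
```

Call:
apply_moves:
  plan: "6 1.7 0 0 4.5;12 3.4 0 0 4.5;14.9 4.1 0 0 4.5;14.9 4.1 4 0 4.5;14.9 4.1 10 0 4.5;14.9 4.1 15 0 4.5;14.9 4.1 17 0 4.5;14.9 4.1 18 0 4.5;14.9 4.1 18 0 4.5"

```text
t: 5.7
tcp_pos: [0.6552, 0.2107, 0.0204]
ee_rot: [[0.058, 0.998, 0.002], [0.998, -0.058, 0.0], [0.0, 0.002, -1.0]]
force: [-0.2, -0.6, -0.7]
grip_width: 0.59
finger_force: 30.0
```

Call:
apply_moves:
  plan: "0 0 0.15 0 4.5;0 0 0.15 0 6;0 0 0.15 0 6;0 0 -3 0 6;0 0 -9 0 6;-1 0 -15 0 6;-5 0 -18 0 6;-10 0 -18 0 6;-10 0 -18 0 6"

```text
t: 6.82
tcp_pos: [0.6488, 0.1074, 0.201]
ee_rot: [[0.062, 0.998, 0.002], [0.998, -0.062, -0.001], [-0.001, 0.002, -1.0]]
force: [-1.2, 1.1, 0.2]
grip_width: 0.691
finger_force: 0.0
```

```bash
cat >> h.py <<'E'
def bayrects(W):
    a=np.radians(BA); f=np.array([np.cos(a),np.sin(a)]); ex=np.array([-np.sin(a),np.cos(a)])
    d=W[...,:2]-BC; B=np.dstack([d@ex,-(d@f),W[...,2]])
    m=(np.abs(B[...,0])<.1)&(np.abs(B[...,1])<.125)
    B=np.where(m[...,None],B,np.nan)
    return rects(B,np.zeros((480,640,3)),region=(-.085,.06,-.13,.13),zr=(.02,.05))
E
python3 - <<'E'
from h import *
p=cams.snapshot('wrist'); W=cloud(p); print(bayrects(W))
goto(.5772+.0154,-.3606+.0073,.2,-64.6)
E
```

```text
[(-0.0121, -0.0799, 65.9, 52.2, 0.9, 5456, 0.0287, 0.0367)]
shift [-4.652e+01 -2.770e+00  2.000e-02] turn 1.067 now [0.6486 0.1093 0.2004] a -3.5 t 6.9 grip 5.96 0.0 F [-0.2 -0.2 -0.4]
```

Call:
apply_moves:
  plan: "-6 -0.4 0 0.15 8.7;-12 -0.8 0 0.3 8.7;-18 -1.2 0 0.45 8.7;-24 -1.5 0 0.6 8.7;-30 -1.9 0 0.75 8.7;-36 -2.2 0 0.9 8.7;-42 -2.6 0 1.067 8.7;-46.5 -2.8 0 1.067 8.7;-46.5 -2.8 0 1.067 8.7;-46.5 -2.8 0 1.067 8.7"

```text
t: 8.12
tcp_pos: [0.5939, -0.3501, 0.199]
ee_rot: [[0.902, 0.432, -0.001], [0.432, -0.902, 0.002], [0.0, -0.002, -1.0]]
force: [-0.9, 0.6, 0.7]
grip_width: 1.0
finger_force: 0.0
```

```bash
python3 - <<'E'
from h import *
p=cams.snapshot('wrist'); W=cloud(p)
for r in rects(W,p['frame'],region=(.38,.68,-.5,-.1),zr=(.012,.04)): print(r)
goto(.5772+.0154,-.3606+.0073,.012,-64.6)
E
```

```text
(0.5931, -0.2347, 66.0, 52.8, 83.5, 4861, 0.0242, 0.0255)
(0.5782, -0.3612, 65.6, 52.3, -65.7, 4251, 0.0241, 0.0253)
(0.4653, -0.2137, 66.8, 53.1, 59.0, 3871, 0.024, 0.0253)
shift [-0.29  0.31 18.71] turn 0.004 now [ 0.594  -0.3496  0.1991] a -64.4 t 8.2 grip 8.66 0.0 F [ 0.1  0.9 -0.2]
```

Call:
apply_moves:
  plan: "-0.2 0.3 6 0.01 8.7;-0.2 0.3 12 0.01 8.7;-0.2 0.3 17 0.01 8.7;-0.2 0.3 18.7 0.01 8.7;-0.2 0.3 18.7 0.01 8.7;-0.2 0.3 18.7 0.01 6;-0.2 0.3 18.7 0.01 6;-0.2 0.3 18.7 0.01 6;-0.2 0.3 18.7 0.01 6"

```text
t: 9.3
tcp_pos: [0.5937, -0.3557, 0.0143]
ee_rot: [[0.907, 0.422, 0.002], [0.422, -0.907, -0.001], [0.001, 0.002, -1.0]]
force: [-1.2, 0.8, 6.9]
grip_width: 0.754
finger_force: 30.0
```

Call:
apply_moves:
  plan: "-0.25 0 -0.5 0 6;-0.55 0 -0.95 0 6;-1.3 0 -1.65 0 6;-2.25 0 -2.15 0 6;-3.25 0 -2.4 0 6;-3.9 0 -2.5 0 6;-4.5 0 -2.6 0 6;-5.1 0 -2.6 0 6;-5.7 0 -2.6 0 6;-6.3 0 -2.6 0 6"

```text
t: 10.55
tcp_pos: [0.5356, -0.382, 0.0384]
ee_rot: [[0.906, 0.422, -0.0], [0.422, -0.906, 0.0], [-0.0, -0.0, -1.0]]
force: [0.4, -0.3, 0.1]
grip_width: 0.754
finger_force: 30.0
```

```bash
python3 - <<'E'
from h import *
p=cams.snapshot('wrist'); save('w3',p); W=cloud(p); o=ctrl.observe(); R=o['ee_rot']; t=o['tcp_pos']
L=(W-t)@R
m=(np.abs(L[...,1])<.03)&(np.abs(L[...,0])<.08)&(W[...,2]>.003)&(L[...,2]>-.03)
q=np.c_[L[m][:,0],W[m][:,2]]
H,_,_=np.histogram2d(q[:,0],q[:,1],bins=[np.arange(-.08,.081,.008),np.arange(0,.09,.008)]); print(H.T[::-1].astype(int))
goto(.5,-.4,.1,-64)
E
```

```text
[[   0    0    0    0    0    0    0    0    0    0    0    0    0    0
     0    0    0    0    0    0]
 [   0    0    0    0    0    0    0    0    0    0    0    0    0    0
     0    0    0    0    0    0]
 [   0    0    0    0    0    0    0    0    0    0    0    0    0    0
     0    0    0    0    0    0]
 [   0    0    0    0    0    0    0    0    0    0    0    0    0    0
     0    0    0    0    0    0]
 [   0    0    0    0  159 1388  197    0  889 1682 1729  231    0    0
     0    0    0    0    0    0]
 [   0    0    0    0  159  423   17    0  297  555  611 1321    0    0
     0    0    0    0    0    0]
 [   0    0    0    0    0    0    0    0    0    0    0  692    0    0
     0    0    0    0    0    0]
 [   0    0    0    0    0    0    0    0    0    0    0    0    0    0
     0    0    0    0    0    0]
 [   0    0    0    0    0    0    0    0    0    0    0    0    0    0
     0    0    0    0    0    0]
 [   0    0    0    0    0    0    0    0    0    0    0    0    0    0
     0    0    0    0    0    0]
 [   0    0    0    0    0    0    0    0    0    0    4    1    6    4
     2    3    5   10   16   12]]
shift [-3.91  0.13 -6.16] turn -0.018 now [ 0.5349 -0.3823  0.0384] a -65.0 t 10.6 grip 6.55 30.0 F [-0.9  0.3 -0.3]
```

View pics/w3.png

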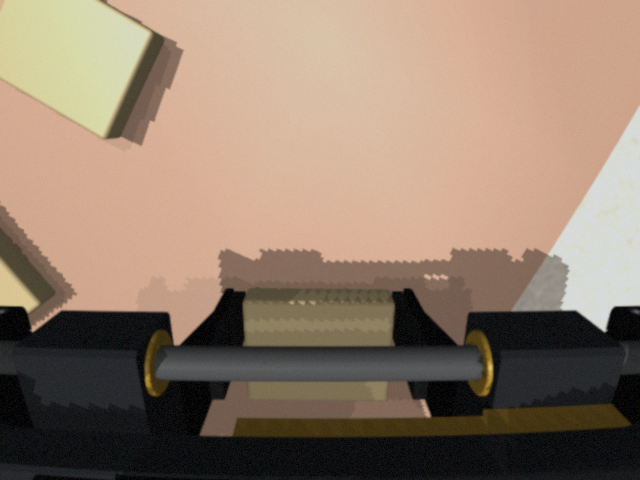

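Call:
apply_moves:
  plan: "0 0 2 0 6;0 0 2.45 0 6;0 0 2.45 0 8.7;0 0 2.45 0 8.7;0 0 0 0 8.7;0 0 -5 -0.15 8.7;0 0 -11 -0.5 8.7;0 0 -16 -0.9 8.7;0 0 -16 -1.3 8.7;0 0 -16 -1.57 8.7"

```text
t: 11.85
tcp_pos: [0.5362, -0.3819, 0.1992]
ee_rot: [[0.227, 0.974, 0.001], [0.974, -0.227, -0.001], [-0.001, 0.001, -1.0]]
force: [0.5, -1.0, -0.8]
grip_width: 0.998
finger_force: 0.0
```

Call:
apply_moves:
  plan: "0 0 0 -0.3 8.7;0 0 0 -0.3 8.7"

```text
t: 12.1
tcp_pos: [0.5358, -0.3815, 0.1978]
ee_rot: [[-0.069, 0.998, -0.001], [0.998, 0.069, 0.001], [0.001, -0.001, -1.0]]
force: [1.7, 0.6, 0.3]
grip_width: 0.999
finger_force: 0.0
```

```bash
python3 - <<'E'
from h import *
p=cams.snapshot('wrist'); W=cloud(p); save('w4',p)
for r in rects(W,p['frame'],region=(.38,.68,-.5,-.1),zr=(.012,.04)): print(r)
goto(.5289,-.4089,.012,25.4)
E
```

```text
(0.4617, -0.2184, 54.8, 52.9, 58.9, 3322, 0.0241, 0.0255)
(0.5926, -0.2349, 66.2, 52.7, 84.0, 5782, 0.0242, 0.0256)
(0.5201, -0.3886, 66.4, 52.1, -65.8, 4387, 0.0242, 0.0254)
(0.5133, -0.4878, 60.5, 15.7, -1.9, 209, 0.0323, 0.0392)
shift [-2.69 -0.87 18.57] turn -0.372 now [ 0.5358 -0.3816  0.1978] a 4.1 t 12.2 grip 8.7 0.0 F [ 0.8 -0.2 -0.7]
```

Call:
apply_moves:
  plan: "-2.7 -0.85 5 -0.18 8.7;-2.7 -0.85 11 -0.351 8.7;-2.7 -0.85 16 -0.351 8.7;-2.7 -0.85 18.5 -0.351 8.7;-2.7 -0.85 18.5 -0.351 8.7;-2.7 -0.85 18.5 -0.351 4.5;-2.7 -0.85 18.5 -0.351 4.5;-2.7 -0.85 18.5 -0.351 4.5;-2.7 -0.85 18.5 -0.351 4.5;-2.7 -0.85 18.5 -0.351 4.5"

```text
t: 13.4
tcp_pos: [0.5295, -0.4096, 0.0143]
ee_rot: [[-0.404, 0.915, 0.001], [0.915, 0.404, -0.001], [-0.001, 0.0, -1.0]]
force: [-0.3, 1.2, 2.4]
grip_width: 0.594
finger_force: 30.0
```

```bash
python3 - <<'E'
from h import *
goto(*bay(-.03,-.02),.24,BA)
goto(*bay(.02,-.02),.17,BA)
E
```

```text
shift [ 52.66  30.35 -22.61] turn 0.474 now [ 0.5295 -0.4096  0.0143] a 23.8 t 13.4 grip 5.17 30.0 F [-0.3  1.2  2.4]
shift [ 57.12  32.63 -15.61] turn 0.474 now [ 0.5295 -0.4096  0.0143] a 23.8 t 13.4 grip 5.17 30.0 F [-0.3  1.2  2.4]
```

Call:
apply_moves:
  plan: "0 0 -6 0 4.5;2 1 -12 0.05 4.5;6 3.4 -17 0.12 4.5;11 6.3 -20 0.2 4.5;16 9.2 -22.6 0.3 4.5;21.2 12.2 -22.6 0.4 4.5;26.4 15.2 -22.6 0.474 4.5;31.6 18.2 -22.6 0.474 4.5;36.8 21.2 -22.6 0.474 4.5;42 24.2 -22.6 0.474 4.5"

```text
t: 14.65
tcp_pos: [0.5806, 0.0746, 0.2395]
ee_rot: [[0.058, 0.998, -0.0], [0.998, -0.058, -0.0], [-0.0, -0.0, -1.0]]
force: [0.1, -0.2, -0.7]
grip_width: 0.593
finger_force: 30.0
```

Call:
apply_moves:
  plan: "0 0 0 0 4.5;0 0 0 0 4.5"

```text
t: 14.9
tcp_pos: [0.5805, 0.0724, 0.2393]
ee_rot: [[0.057, 0.998, -0.001], [0.998, -0.057, -0.001], [-0.001, -0.001, -1.0]]
force: [0.1, -0.3, -0.7]
grip_width: 0.599
finger_force: 30.0
```

```bash
python3 - <<'E'
from h import *
goto(*bay(.017,-.02),.15,BA)
E
```

```text
shift [17.01  0.68  8.92] turn 0.001 now [0.5805 0.0724 0.2393] a -3.3 t 14.9 grip 5.21 30.0 F [ 0.1 -0.3 -0.7]
```

Call:
apply_moves:
  plan: "6 0.3 3 0 4.5;12 0.5 7 0 4.5;17 0.7 9 0 4.5;17.4 0.7 10.5 0 4.5;17.4 0.7 11.5 0 4.5;17.25 0.7 12.6 0 4.5;17.15 0.7 13.7 0 4.5;17.4 0.7 14.7 0 4.5;17.4 0.7 14.7 0 4.5"

```text
t: 16.02
tcp_pos: [0.5976, 0.2444, 0.0917]
ee_rot: [[0.058, 0.998, -0.002], [0.998, -0.058, -0.002], [-0.002, -0.001, -1.0]]
force: [-0.1, -4.3, -2.8]
grip_width: 0.594
finger_force: 30.0
```

```bash
cat >> h.py <<'E'
def inhand(p,top=0.09,name=None):
    "s-z profile of what is held: fit of the visible slab surface"
    if name: save(name,p)
    W=cloud(p); o=ctrl.observe(); R=o['ee_rot']; L=(W-o['tcp_pos'])@R
    m=(np.abs(L[...,1])<.024)&(np.abs(L[...,0])<.09)&(L[...,2]>-.067)&(L[...,2]<.06)&(W[...,2]>.035)
    f=p['frame'].astype(int); m&=(f[...,0]>90)&(f[...,0]-f[...,2]>15)
    q=np.c_[L[m][:,0],-L[m][:,2]]*1000
    H,_,_=np.histogram2d(q[:,0],q[:,1],bins=[np.arange(-80,81,8),np.arange(-60,70,8)])
    for z,r in list(zip(np.arange(-60,70,8),H.T.astype(int)))[::-1]:
        if r.sum(): print('%4d'%z,' '.join('%4d'%v for v in r))
E
python3 - <<'E'
from h import *
p=cams.snapshot('wrist'); inhand(p,name='w5')
goto(*bay(.045,-.02),.068,BA)
E
```

```text
12    0    0    0    0    0    0    0    0    0    0    0    0    0    0    0   16    2    0    0    0
   4    0    0    0    0    0    0    0    0  360 1800 1871 1959 2053 2156 2246 1028    0    0    0    0
shift [ 2.54 -0.05  2.38] turn -0.0 now [0.5976 0.2444 0.0919] a -3.3 t 16.1 grip 5.13 30.0 F [ 1.3 -5.  -3.8]
```

View pics/w5.png

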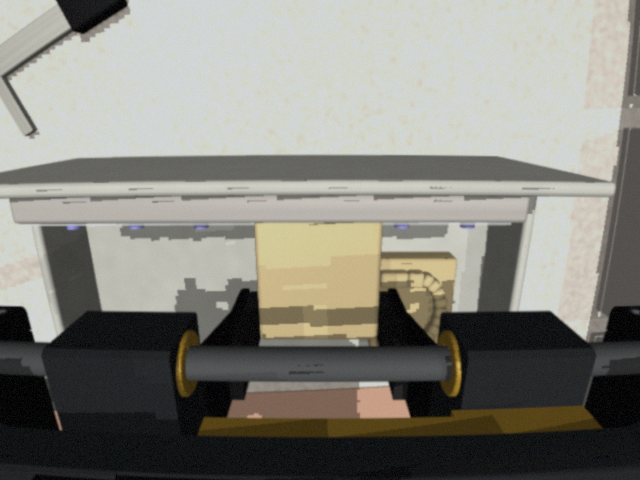

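```bash
python3 - <<'E'
from h import *
p=cams.snapshot('wrist'); W=cloud(p)
a=np.radians(BA); f=np.array([np.cos(a),np.sin(a)]); ex=np.array([-np.sin(a),np.cos(a)])
d=W[...,:2]-BC; bx=(d@ex)*1000; by=-(d@f)*1000; z=W[...,2]*1000
for lo,hi in [(-90,-60),(40,80)]:
    m=(by>lo)&(by<hi)&(bx>40)&(bx<95)&(z>60)
    H,_,_=np.histogram2d(bx[m],z[m],bins=[np.arange(40,96,4),np.arange(60,124,4)])
    for k,r in list(zip(np.arange(60,120,4),H.T.astype(int)))[::-1]: print(k,r)
m=(np.abs(by+20)<10)&(bx>0)&(bx<70)&(z>60)
for c in (200,210,215,220,225,230,250,280,300,320): print(c,bx[c,320].round(1),by[c,320].round(1),z[c,320].round(1))
E
```

```text
116 [0 0 0 0 0 0 0 0 0 0 0 0 0]
112 [0 0 0 0 0 0 0 0 0 2 0 0 0]
108 [  0   0   0   0   0   0   0   0 123 833 328   0   0]
104 [  0   0   0   0   0  10 472 572 296   0 115   0   0]
100 [  0   0   0   0   0 155 229 188 166   0 110   0   0]
96 [  0   0   0   0  15  73   0   0   0   0 104   0   0]
92 [ 0  0  0  0  5  5  0  0  0  0 83  0  0]
88 [  0   0   0   0   0   0   0   0   0   0 100   0   0]
84 [ 0  0  0  0  0  0  0  0  0  0 95  0  0]
80 [ 0  0  0  0  0  0  0  0  0  0 77  0  0]
76 [ 0  0  0  0  0  0  0  0  0  0 66  0  0]
72 [ 0  0  0  0  0  0  0  0  0  0 65  0  0]
68 [ 0  0  0  0  0  0  0  0  0  0 64  0  0]
64 [ 0  0  0  0  0  0  0  0  0  0 60  0  0]
60 [ 0  0  0  0  0  0  0  0  0  0 59  0  0]
116 [0 0 0 0 0 0 0 0 0 0 0 0 0]
112 [0 0 0 0 0 0 0 0 0 3 0 0 0]
108 [   0    0    0    0    0    0    0    0  169 1057  315    0    0]
104 [  0   0   0   0   0  41 632 643 350   0 171   0   0]
100 [  0   0   0   0   0 280 303 310 213   0 128   0   0]
96 [  0   0   0   0  33  80   0   0   0   0 121   0   0]
92 [  0   0   0   0   7   0   0   0   0   0 134   0   0]
88 [  0   0   0   0   0   0   0   0   0   0 101   0   0]
84 [ 0  0  0  0  0  0  0  0  0  0 96  0  0]
80 [ 0  0  0  0  0  0  0  0  0  0 96  0  0]
76 [ 0  0  0  0  0  0  0  0  0  0 94  0  0]
72 [ 0  0  0  0  0  0  0  0  0  0 93  0  0]
68 [ 0  0  0  0  0  0  0  0  0  0 81  0  0]
64 [ 0  0  0  0  0  0  0  0  0  0 71  0  0]
60 [ 0  0  0  0  0  0  0  0  0  0 68  0  0]
200 72.4 -21.1 104.4
210 68.4 -21.1 104.1
215 66.2 -21.1 103.5
220 64.5 -21.1 104.6
225 61.7 -21.1 101.6
230 59.9 -21.1 102.5
250 51.5 -21.1 102.6
280 38.3 -21.1 102.4
300 29.0 -21.1 102.2
320 19.9 -21.2 102.9
```

Call:
apply_moves:
  plan: "-0.5 0 -0.5 0 4.5;-0.5 0 -4.3 0 4.5;0.75 0 -4.3 0 4.5;0.75 0 -3 0 4.5;0.7 0 -2.5 0 4.5;0.6 0 -1.9 0 4.5;0.5 0 -1.3 0 4.5;0.4 0 -0.75 0 4.5;0.4 0 -0.75 0 4.5"

```text
t: 17.25
tcp_pos: [0.5978, 0.2495, 0.0992]
ee_rot: [[0.058, 0.998, -0.001], [0.998, -0.058, -0.001], [-0.001, -0.001, -1.0]]
force: [1.3, -0.6, 2.7]
grip_width: 0.59
finger_force: 30.0
```

```bash
python3 - <<'E'
from h import *
p=cams.snapshot('wrist'); inhand(p,name='w6')
goto(*bay(.0296,-.02),.0814,BA)
E
```

```text
36    0    0    0    0    0    0    0    0    0    0    0    0    0    0    0  155   18    0    0    0
  28    0    0    0    0    0    0    0    0    0    0    0    0    0  103 2255 2704 2290    0    0    0
  20    0    0    0    0    0    0    0    0    0    0    0   20 1630 1945   93    0 1331    0    0    0
  12    0    0    0    0    0    0    0    0    0    2 1149 1559  163    0    0    0    0    0    0    0
   4    0    0    0    0    0    0    0    0  213 1254  264    0    0    0    0    0   22    0    0    0
shift [ 0.49 -0.04  1.8 ] turn -0.0 now [0.5978 0.2495 0.0994] a -3.3 t 17.3 grip 5.16 30.0 F [1.3 0.5 1.3]
```

Call:
apply_moves:
  plan: "0 0 0.5 0 4.5;0.1 0 0.95 0 4.5;0.25 0 1.4 0 4.5;0.5 0 1.8 0 4.5;0.8 0 2.2 0 4.5;1.15 0 2.55 0 4.5;1.55 0 2.85 0 4.5;1.95 0 3.05 0 4.5;2.05 0 3.05 0 4.5"

```text
t: 18.42
tcp_pos: [0.5989, 0.2667, 0.0676]
ee_rot: [[0.056, 0.998, -0.003], [0.998, -0.056, -0.007], [-0.007, -0.002, -1.0]]
force: [2.3, -13.2, -0.9]
grip_width: 0.599
finger_force: 30.0
```

```bash
python3 - <<'E'
from h import *
p=cams.snapshot('wrist'); inhand(p,name='w6')
goto(*bay(.0,-.005),.13,BA)
E
```

```text
60    0    0    0    0    0    0    0    0    0    0    0    0    1    0    0    0    0    0    0    0
  52    0    0    0    0    0    0    0    0    0    0    0    0 3678 2939    0    0    0    0    0    0
  44    0    0    0    0    0    0    0    0    0    0    0    0    0 1767  604    0    0    0    0    0
  36    0    0    0    0    0    0    0    0    0    0    0    0   24  411  134    0    0    0    0    0
  28    0    0    0    0    0    0    0    0    0    0    0    0    1    2    0    0    0    0    0    0
shift [-4.22 -1.57 -6.21] turn 0.001 now [0.5988 0.2666 0.0676] a -3.2 t 18.5 grip 5.18 30.0 F [  1.6 -11.9  -0.1]
```

View pics/w6.png

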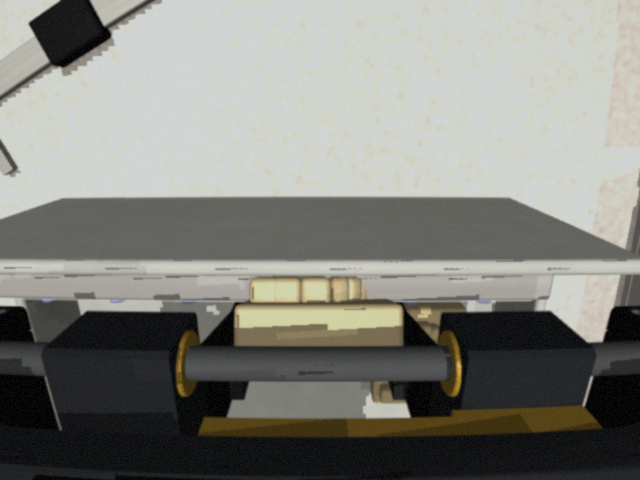

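Call:
apply_moves:
  plan: "-0.2 0 -0.4 0 4.5;-0.2 0 -1 0 4.5;-0.1 0 -1.1 0 4.5;0.05 0 -1.1 0 4.5;0.2 0 -1.1 0 4.5;0.35 0 -1.1 0 4.5;0.35 0 -1.1 0 4.5;-1.2 0 -1.1 0 4.5;-3 0 -4 0 4.5;-3 0 -4 0 4.5"

```text
t: 19.73
tcp_pos: [0.5994, 0.2397, 0.1114]
ee_rot: [[0.06, 0.998, 0.005], [0.998, -0.06, 0.002], [0.002, 0.004, -1.0]]
force: [1.4, 0.2, -0.3]
grip_width: 0.593
finger_force: 30.0
```

```bash
python3 - <<'E'
from h import *
p=cams.snapshot('wrist'); inhand(p)
goto(*bay(.013,-.005),.017,BA)
E
```

```text
60    0    0    0    0    0    0    0    0    0    0    0    0  224    0    0    0    0    0    0    0
  52    0    0    0    0    0    0    0    0    0    0    0    0 3774 2846    0    0    0    0    0    0
  44    0    0    0    0    0    0    0    0    0    0    0    0    0 1932  602    0    0    0    0    0
  36    0    0    0    0    0    0    0    0    0    0    0    0   24  399   32    0    0    0    0    0
  28    0    0    0    0    0    0    0    0    0    0    0    0   30   77    0    0    0    0    0    0
  20    0    0    0    0    0    0    0    0    0    0    0    0    0    4    0    0    0    0    0    0
  12    0    0    0    0    0    0    0    0    0    0    0    0    3    0    0    0    0    0    0    0
   4    0    0    0    0    0    0    0    0    0    0    0    0   22    0    0    0    0    0    0    0
 -12    0    0    0    0    0    0    0    0    0    0    0    0    0    0    0    0    1    0    0    0
shift [-0.27 -1.68  9.32] turn -0.002 now [0.5985 0.2403 0.1103] a -3.4 t 19.8 grip 5.16 30.0 F [ 0.4 -0.1 -1.5]
```

```bash
python3 - <<'E'
from h import *
p=cams.snapshot('wrist'); save('w7',p)
W=cloud(p); o=ctrl.observe(); R=o['ee_rot']; L=(W-o['tcp_pos'])@R*1000
for c in range(270,352,5): print(c,[tuple(np.round([L[c,u,0],-L[c,u,2]],1)) for u in (290,320,345)],p['frame'][c,320])
E
```

```text
270 [(np.float64(-19.4), np.float64(-97.4)), (np.float64(-19.3), np.float64(-97.0)), (np.float64(-19.2), np.float64(-96.8))] [108 110 103]
275 [(np.float64(32.8), np.float64(41.6)), (np.float64(33.4), np.float64(43.2)), (np.float64(31.3), np.float64(37.9))] [83 74 57]
280 [(np.float64(32.9), np.float64(46.3)), (np.float64(33.5), np.float64(47.6)), (np.float64(32.0), np.float64(44.0))] [187 171 131]
285 [(np.float64(31.7), np.float64(47.3)), (np.float64(31.7), np.float64(47.3)), (np.float64(30.2), np.float64(43.9))] [205 209 169]
290 [(np.float64(30.1), np.float64(47.6)), (np.float64(30.2), np.float64(48.0)), (np.float64(29.2), np.float64(45.7))] [206 210 173]
295 [(np.float64(28.4), np.float64(47.8)), (np.float64(28.5), np.float64(48.0)), (np.float64(27.6), np.float64(46.2))] [205 208 174]
300 [(np.float64(27.0), np.float64(48.6)), (np.float64(26.1), np.float64(46.7)), (np.float64(26.5), np.float64(47.6))] [131 117  88]
305 [(np.float64(28.4), np.float64(55.0)), (np.float64(28.9), np.float64(56.0)), (np.float64(28.4), np.float64(55.1))] [161 147 109]
310 [(np.float64(26.7), np.float6
[... 460 characters left out ...]
3.6), np.float64(58.6))] [203 202 156]
330 [(np.float64(21.3), np.float64(57.6)), (np.float64(21.9), np.float64(58.7)), (np.float64(21.5), np.float64(57.9))] [120 108  82]
335 [(np.float64(20.3), np.float64(58.8)), (np.float64(19.4), np.float64(57.3)), (np.float64(19.7), np.float64(57.9))] [137 123  94]
340 [(np.float64(19.1), np.float64(59.7)), (np.float64(18.9), np.float64(59.3)), (np.float64(18.1), np.float64(58.0))] [125 110  84]
345 [(np.float64(17.2), np.float64(59.3)), (np.float64(17.5), np.float64(59.9)), (np.float64(17.0), np.float64(59.1))] [103  93  74]
350 [(np.float64(32.7), np.float64(86.3)), (np.float64(32.1), np.float64(85.5)), (np.float64(32.5), np.float64(86.1))] [48 48 46]
```

```bash
python3 - <<'E'
import cv2
i=cv2.imread('pics/w7.png')[240:360,200:440]; cv2.imwrite('pics/w7c.png',cv2.resize(i,None,fx=3,fy=3))
E
```

```text
(no output)
```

View pics/w7c.png

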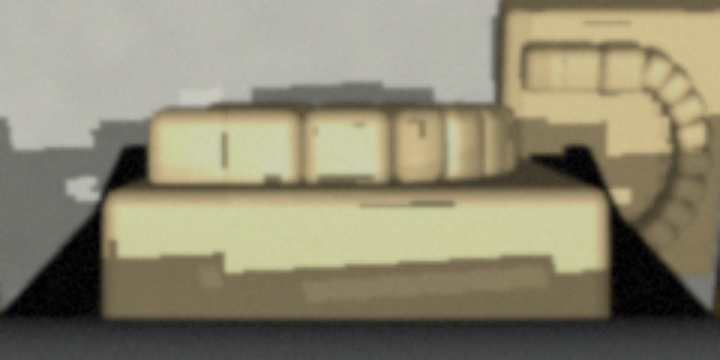

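Call:
apply_moves:
  plan: "0 0 3 0 4.5;0 0 5.9 0 4.5;1 0 5.9 0 4.5;1.5 0 5.9 0 4.5;2 0 5.9 0 4.5;2.4 0 5.9 0 4.5;2.8 0 5.9 0 4.5;3 0 5.9 0 4.5;3 0 5.9 0 4.5"

```text
t: 20.95
tcp_pos: [0.5997, 0.2666, 0.051]
ee_rot: [[0.057, 0.998, -0.0], [0.998, -0.057, -0.006], [-0.006, -0.0, -1.0]]
force: [1.2, -11.2, 0.4]
grip_width: 0.595
finger_force: 30.0
```

```bash
cat >> h.py <<'E'
def endface(p):
    W=cloud(p); o=ctrl.observe(); R=o['ee_rot']; L=(W-o['tcp_pos'])@R*1000
    m=(np.abs(L[...,1])<20)&(np.abs(L[...,0])<60)&(L[...,2]<-30)&(L[...,2]>-66); f=p['frame'].astype(int); m&=(f[...,0]>90)&(f[...,0]-f[...,2]>15)
    q=np.c_[L[...,0][m],-L[...,2][m]]
    if len(q)<50: print('none'); return
    zt=np.percentile(q[:,1],97); k=q[q[:,1]>zt-6]; pf=np.polyfit(k[:,0],k[:,1],1)
    print('end face s',np.percentile(k[:,0],[2,98]).round(1),'z',np.percentile(k[:,1],[2,98]).round(1),'phi',90-np.degrees(np.arctan(-pf[0])).round(1),len(k))
E
python3 - <<'E'
from h import *
p=cams.snapshot('wrist'); endface(p)
goto(*bay(.013,-.005),.017,BA)
E
```

```text
end face s [17.4 27.5] z [53.5 58.8] phi 69.4 4994
shift [-2.87 -1.63  3.42] turn 0.001 now [0.5997 0.2666 0.051 ] a -3.3 t 21.0 grip 5.19 30.0 F [  0.5 -10.5   1.3]
```

```bash
python3 - <<'E'
from h import *
p=cams.snapshot('wrist'); s=cams.snapshot('scene')
W=cloud(p); o=ctrl.observe(); R=o['ee_rot']; L=(W-o['tcp_pos'])@R*1000
for c in range(255,352,6): print(c,[tuple(np.round([L[c,u,0],-L[c,u,2]+51],1)) for u in (200,290,320,345)],p['frame'][c,320])
a=p['frame'][200:380,160:480]; b=s['frame'][190:340,340:500]
a=cv2.resize(a,(800,450))[:300+100]; b=cv2.resize(b,(640,600))
cv2.imwrite('pics/w8.png',cv2.resize(np.vstack([a[:, :, ::-1],np.zeros((0,800,3),np.uint8)]),(800,400))); cv2.imwrite('pics/s8.png',b[:,:,::-1])
E
```

```text
255 [(np.float64(38.9), np.float64(88.6)), (np.float64(39.3), np.float64(89.4)), (np.float64(39.3), np.float64(89.5)), (np.float64(39.1), np.float64(89.0))] [104 105 100]
261 [(np.float64(39.1), np.float64(95.0)), (np.float64(39.3), np.float64(95.3)), (np.float64(38.6), np.float64(93.3)), (np.float64(39.0), np.float64(94.5))] [99 99 94]
267 [(np.float64(38.7), np.float64(99.3)), (np.float64(39.0), np.float64(99.9)), (np.float64(38.7), np.float64(99.1)), (np.float64(39.2), np.float64(100.4))] [103 102  98]
273 [(np.float64(38.9), np.float64(104.7)), (np.float64(39.0), np.float64(105.0)), (np.float64(39.1), np.float64(105.2)), (np.float64(38.8), np.float64(104.4))] [103 102  96]
279 [(np.float64(38.4), np.float64(108.2)), (np.float64(38.7), np.float64(108.9)), (np.float64(39.0), np.float64(109.4)), (np.float64(38.9), np.float64(109.3))] [124 124 118]
285 [(np.float64(37.4), np.float64(110.2)), (np.float64(37.5), np.float64(110.4)), (np.float64(37.5), np.float64(110.4)), (np.float64(37.7), np.float64(110.7))] [202 204 193]
291 [(np.float64(35.7), np.float64(110.6)), (np.float64(35.7), n
[... 1157 characters left out ...]
62]
333 [(np.float64(-35.4), np.float64(12.4)), (np.float64(20.8), np.float64(108.2)), (np.float64(21.2), np.float64(108.7)), (np.float64(21.0), np.float64(108.5))] [120 110  83]
339 [(np.float64(-39.2), np.float64(12.8)), (np.float64(18.7), np.float64(108.1)), (np.float64(18.8), np.float64(108.3)), (np.float64(19.0), np.float64(108.5))] [120 110  82]
345 [(np.float64(11.3), np.float64(100.0)), (np.float64(17.5), np.float64(109.5)), (np.float64(17.6), np.float64(109.7)), (np.float64(17.5), np.float64(109.6))] [106  99  74]
351 [(np.float64(31.9), np.float64(135.6)), (np.float64(33.2), np.float64(137.3)), (np.float64(33.0), np.float64(136.9)), (np.float64(32.2), np.float64(135.7))] [49 53 50]
```

View pics/s8.png

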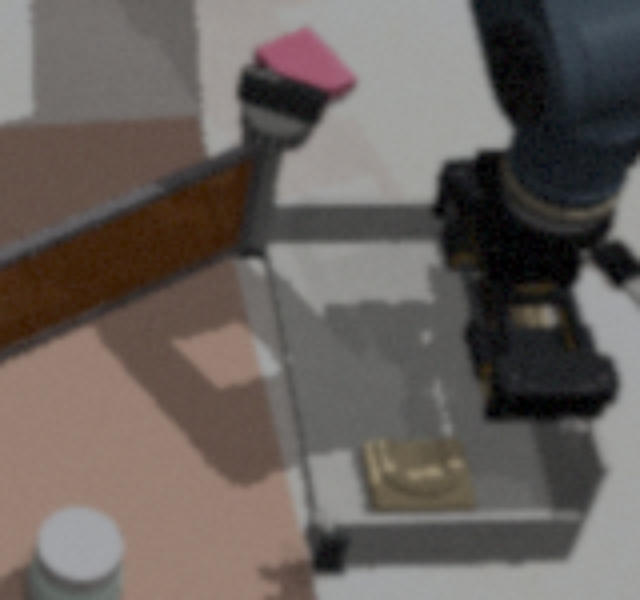

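View pics/w8.png

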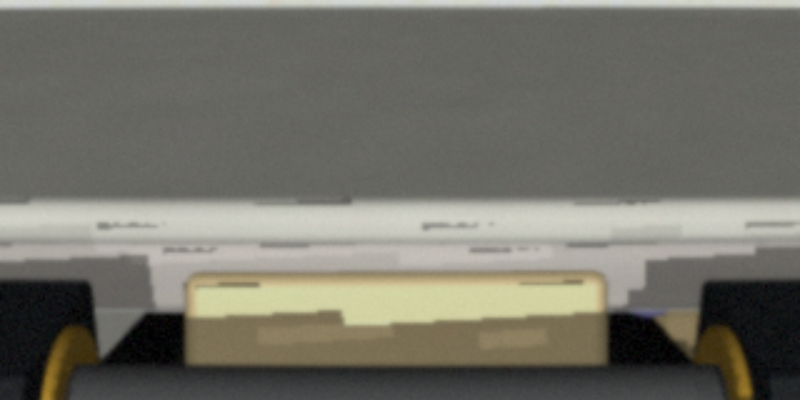

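Call:
apply_moves:
  plan: "0.2 0 0 0 4.5;0.4 0 0 0 4.5;0.6 0 0 0 4.5;0.8 0 0 0 4.5;0.8 0 0 0 4.5"

```text
t: 21.72
tcp_pos: [0.5998, 0.2706, 0.0496]
ee_rot: [[0.056, 0.998, -0.003], [0.998, -0.056, -0.012], [-0.012, -0.002, -1.0]]
force: [2.6, -20.3, -3.5]
grip_width: 0.598
finger_force: 30.0
```

```bash
python3 - <<'E'
from h import *
p=cams.snapshot('wrist'); endface(p)
goto(*bay(.013,-.005),.017,BA)
E
```

```text
end face s [16.9 22.9] z [54.8 58.5] phi 71.9 2860
shift [-3.25 -1.62  3.3 ] turn 0.001 now [0.5998 0.2706 0.0496] a -3.2 t 21.8 grip 5.18 30.0 F [  3.1 -19.5  -4. ]
```

Call:
apply_moves:
  plan: "-1.5 0 -0.3 0 4.5;-3.3 0 -0.3 0 4.5;-3.3 0 0.5 0 4.5;-2.6 0 0.5 0 4.5;-2.1 0 0.5 0 4.5;-1.7 0 0.5 0 4.5;-1.3 0 0.5 0 4.5;-1 0 0.5 0 4.5;-0.8 0 0.5 0 4.5;-0.8 0 0.5 0 4.5"

```text
t: 23.02
tcp_pos: [0.5994, 0.2704, 0.0456]
ee_rot: [[0.058, 0.998, -0.0], [0.998, -0.058, -0.0], [-0.0, -0.0, -1.0]]
force: [-0.0, 0.3, -0.4]
grip_width: 0.594
finger_force: 30.0
```

```bash
python3 - <<'E'
from h import *
p=cams.snapshot('wrist'); endface(p)
goto(*bay(.013,-.005),.017,BA)
E
```

```text
end face s [16.5 18.9] z [56.8 59.1] phi 128.5 471
shift [-3.26 -1.58  2.86] turn -0.001 now [0.5994 0.2703 0.0456] a -3.3 t 23.1 grip 5.19 30.0 F [-0.7  1.3 -1.4]
```

Call:
apply_moves:
  plan: "0.2 0 0 0 4.5;0.35 0 0 0 4.5;0.35 0 0 0 4.5;-1 0 0 0 4.5;-3 0 0 0 4.5;-3 0 0 0 4.5;-3 0 0 0 4.5"

```text
t: 23.95
tcp_pos: [0.5978, 0.2403, 0.0456]
ee_rot: [[0.059, 0.998, 0.0], [0.998, -0.059, 0.001], [0.001, 0.0, -1.0]]
force: [0.5, 0.6, -1.7]
grip_width: 0.593
finger_force: 30.0
```

```bash
python3 - <<'E'
from h import *
p=cams.snapshot('wrist'); endface(p); inhand(p)
goto(*bay(.013,-.005),.017,BA)
E
```

```text
end face s [16.6 23. ] z [54.2 58.5] phi 78.4 3137
  52    0    0    0    0    0    0    0    0    0    0    0    2 3755    0    0    0    6    2    0    0
  44    0    0    0    0    0    0    0    0    0    0    0    0 1007 1674    0    0    0    0    0    0
  36    0    0    0    0    0    0    0    0    0    0    0    0  213  312    0    0    0    0    0    0
  28    0    0    0    0    0    0    0    0    0    0    0    0   83   63    0    0    0    0    0    0
  20    0    0    0    0    0    0    0    0    0    0    0    0   42    0    0    0    0    0    0    0
  12    0    0    0    0    0    0    0    0    0    0    0    2   89    0    0    0    0    0    0    0
   4    0    0    0    0    0    0    0    0    0    0    0  649  289    0    0    0    0    0    0    0
  -4    0    0    0    0    0    0    0    0    0    0    0   18   44    0    0    0    0    0    0    0
shift [-0.29 -1.59  2.86] turn -0.001 now [0.5978 0.2406 0.0456] a -3.3 t 24.0 grip 5.17 30.0 F [-0.1 -0.3 -0.5]
```

Call:
apply_moves:
  plan: "-0.3 -1.6 -1 0 4.5;-0.3 -1.6 1.5 0 4.5;-0.3 -1.6 2.5 0 4.5;-0.3 -1.6 2.9 0 4.5;-0.4 -1.6 3.1 0 4.5;-0.7 -1.6 3.2 0 4.5;-1 -1.6 3.2 0 4.5;-1 -1.6 3.2 0 4.5"

```text
t: 25.0
tcp_pos: [0.5814, 0.237, 0.019]
ee_rot: [[0.06, 0.998, 0.003], [0.998, -0.06, 0.008], [0.008, 0.002, -1.0]]
force: [-9.0, 12.0, 27.2]
grip_width: 0.593
finger_force: 30.0
```

```bash
python3 - <<'E'
from h import *
p=cams.snapshot('wrist'); endface(p); inhand(p)
goto(*bay(.013,-.005),.017,BA)
E
```

```text
end face s [17.1 23.3] z [54.6 58.8] phi 69.5 3044
  52    0    0    0    0    0    0    0    0    0    0    0    0 3653    0    0    0    0    0    0    0
  44    0    0    0    0    0    0    0    0    0    0    0    0  872 1853    0    0    0    0    0    0
  36    0    0    0    0    0    0    0    0    0    0    0    0  172  291    0    0    0    0    0    0
  28    0    0    0    0    0    0    0    0    0    0    0    0   71   68    0    0    0    0    0    0
  20    0    0    0    0    0    0    0    0    0    0    0    0   43    0    0    0    0    0    0    0
  12    0    0    0    0    0    0    0    0    0    0    0    0   47    0    0    0    0    0    0    0
shift [0.18 0.03 0.2 ] turn -0.003 now [0.5813 0.2369 0.019 ] a -3.5 t 25.1 grip 5.16 30.0 F [-8.3 11.6 27.1]
```

Call:
apply_moves:
  plan: "0 0 -3 0 4.5;0 0 -5.8 0 4.5;2.5 0 -5.8 0 4.5;3.3 0 -5.8 0 4.5;3.7 0 -5.8 0 4.5;4.1 0 -5.8 0 4.5;4.4 0 -5.8 0 4.5;4.6 0 -5.8 0 4.5;4.6 0 -5.8 0 4.5"

```text
t: 26.18
tcp_pos: [0.5832, 0.2739, 0.071]
ee_rot: [[0.057, 0.998, -0.003], [0.998, -0.057, -0.005], [-0.006, -0.002, -1.0]]
force: [-0.5, -8.8, -0.2]
grip_width: 0.597
finger_force: 30.0
```

```bash
python3 - <<'E'
from h import *
p=cams.snapshot('wrist'); endface(p); inhand(p)
goto(*bay(.013,-.005),.017,BA)
E
```

```text
end face s [17.  23.1] z [54.6 58.7] phi 70.1 2965
  52    0    0    0    0    0    0    0    0    0    0    0    0 3562    0    0    0    0    0    0    0
  44    0    0    0    0    0    0    0    0    0    0    0    0  931 1748    0    0    0    0    0    0
  36    0    0    0    0    0    0    0    0    0    0    0    0  193  261    0    0    0    0    0    0
  28    0    0    0    0    0    0    0    0    0    0    0    0   28    9    0    0    0    0    0    0
shift [-3.49  0.07  5.41] turn 0.0 now [0.5832 0.2739 0.071 ] a -3.3 t 26.2 grip 5.22 30.0 F [ 0.3 -8.7  0.1]
```

Call:
apply_moves:
  plan: "-2 0 -0.5 0 4.5;-3.7 0 0 0 4.5;-3.7 0 2.9 0 4.5;-2.6 0 2.9 0 4.5;-2.1 0 2.9 0 4.5;-1.7 0 2.9 0 4.5;-1.3 0 2.9 0 4.5;-0.9 0 2.9 0 4.5;-0.6 0 2.9 0 4.5;-0.6 0 2.9 0 4.5"

```text
t: 27.48
tcp_pos: [0.5834, 0.2713, 0.0426]
ee_rot: [[0.058, 0.998, 0.0], [0.998, -0.058, -0.0], [-0.0, 0.0, -1.0]]
force: [0.3, 0.0, -0.5]
grip_width: 0.596
finger_force: 30.0
```

```bash
python3 - <<'E'
from h import *
p=cams.snapshot('wrist'); endface(p); 
goto(*bay(.013,-.005),.017,BA)
E
```

```text
none
shift [-3.27  0.03  2.55] turn -0.0 now [0.5833 0.2713 0.0425] a -3.3 t 27.5 grip 5.16 30.0 F [-0.2 -0.1 -0.4]
```

Call:
apply_moves:
  plan: "-1.5 0 0 0 4.5;-3 0 0 0 4.5;-3 0 0 0 4.5;-3 0 0 0 4.5"

```text
t: 28.02
tcp_pos: [0.5819, 0.2409, 0.0426]
ee_rot: [[0.059, 0.998, 0.0], [0.998, -0.059, 0.0], [0.0, 0.0, -1.0]]
force: [0.3, 0.0, -0.5]
grip_width: 0.594
finger_force: 30.0
```

```bash
python3 - <<'E'
from h import *
p=cams.snapshot('wrist'); endface(p); inhand(p)
W=cloud(p); o=ctrl.observe(); R=o['ee_rot']; L=(W-o['tcp_pos'])@R*1000
for c in range(270,352,6): print(c,[tuple(np.round([L[c,u,0],-L[c,u,2]],1).tolist()) for u in (270,320,370)])
goto(*bay(.013,-.005),.017,BA)
E
```

```text
end face s [16.7 22.9] z [54.5 58.7] phi 80.7 3046
  60    0    0    0    0    0    0    0    0    0    0    0    0    0    0    0    0    4    2    0    0
  52    0    0    0    0    0    0    0    0    0    0    0    1 3647    0    0    0    0    0    0    0
  44    0    0    0    0    0    0    0    0    0    0    0    0  993 1701    0    0    0    0    0    0
  36    0    0    0    0    0    0    0    0    0    0    0    0  197  274    0    0    0    0    0    0
  28    0    0    0    0    0    0    0    0    0    0    0    0  104   46    0    0    0    0    0    0
  20    0    0    0    0    0    0    0    0    0    0    0    0   43    0    0    0    0    0    0    0
  12    0    0    0    0    0    0    0    0    0    0    0    3   96    0    0    0    0    0    0    0
   4    0    0    0    0    0    0    0    0    0    0    0  660  301    0    0    0    0    0    0    0
  -4    0    0    0    0    0    0    0    0    0    0    0   14   36    0    0    0    0    0    0    0
270 [(6.9, -30.2), (6.8, -30.6), (6.9, -30.1)]
276 [(3.8, -29.6), (2.9, -31.9), (3.5, -30.2)]
282 [(16.0, 7.2), (15.8, 6.7), (-0.1, -30.6)]
288 [(13.3, 7.4), (13.5, 7.8), (23.9, 31.5)]
294 [(28.4, 46.3), (28.8, 47.3), (21.8, 32.0)]
300 [(27.0, 47.8), (27.5, 48.9), (19.7, 32.5)]
306 [(25.4, 48.9), (25.3, 48.8), (17.1, 32.1)]
312 [(23.2, 48.8), (23.4, 49.2), (18.5, 39.6)]
318 [(21.2, 49.1), (21.1, 48.8), (21.2, 49.1)]
324 [(22.3, 54.9), (22.9, 55.9), (22.4, 55.2)]
330 [(21.9, 57.9), (21.7, 57.4), (21.7, 57.6)]
336 [(19.9, 57.9), (19.3, 56.9), (19.0, 56.5)]
342 [(17.7, 57.8), (17.8, 57.9), (18.0, 58.3)]
348 [(32.2, 84.0), (32.2, 84.0), (32.0, 83.8)]
shift [-0.26  0.    2.56] turn -0.001 now [0.5818 0.2413 0.0426] a -3.4 t 28.1 grip 5.16 30.0 F [-0.2  0.1  0.1]
```

Call:
apply_moves:
  plan: "1 0 0 0 4.5;1.8 0 0 0 4.5;1.8 0 0 0 4.5"

```text
t: 28.45
tcp_pos: [0.5827, 0.2606, 0.0426]
ee_rot: [[0.056, 0.998, 0.0], [0.998, -0.056, 0.0], [0.0, 0.0, -1.0]]
force: [-0.2, -0.8, -0.7]
grip_width: 0.597
finger_force: 30.0
```

```bash
cat > prof.py <<'E'
from h import *
p=cams.snapshot('wrist'); save('wp%d'%int(ctrl.observe()['t']*10),p)
W=cloud(p); o=ctrl.observe(); R=o['ee_rot']; L=(W-o['tcp_pos'])@R*1000
for c in range(258,352,6): print(c,[tuple(np.round([L[c,u,0],-L[c,u,2]],1).tolist()) for u in (190,270,320,370)])
goto(*bay(.013,-.005),.017,BA)
E
python3 prof.py
```

```text
258 [(46.7, 61.3), (46.9, 61.7), (46.9, 61.6), (46.6, 60.6)]
264 [(46.5, 65.3), (46.6, 65.6), (46.3, 64.7), (46.8, 66.1)]
270 [(45.5, 67.3), (45.5, 67.0), (46.0, 68.1), (45.4, 66.8)]
276 [(44.1, 67.8), (43.9, 67.2), (44.1, 67.7), (44.5, 68.7)]
282 [(42.5, 68.2), (42.8, 68.7), (42.6, 68.1), (43.0, 69.1)]
288 [(38.2, 62.3), (38.1, 61.8), (38.6, 62.9), (38.5, 62.6)]
294 [(36.0, 61.4), (36.6, 62.3), (36.3, 61.7), (36.0, 61.0)]
300 [(34.2, 61.6), (34.4, 61.6), (34.5, 61.9), (34.5, 61.8)]
306 [(32.4, 61.7), (32.7, 62.0), (33.1, 62.7), (32.2, 61.0)]
312 [(37.8, 75.8), (30.9, 62.1), (31.1, 62.6), (31.0, 62.4)]
318 [(37.7, 78.7), (22.3, 49.6), (22.4, 49.8), (22.1, 49.2)]
324 [(36.5, 79.4), (23.1, 54.9), (22.9, 54.6), (23.2, 55.1)]
330 [(36.1, 81.6), (22.3, 57.2), (22.3, 57.1), (21.4, 55.7)]
336 [(35.1, 82.5), (20.3, 57.3), (20.3, 57.2), (20.4, 57.4)]
342 [(33.6, 82.8), (19.1, 58.8), (18.3, 57.4), (18.4, 57.6)]
348 [(32.7, 83.9), (32.8, 83.6), (32.9, 83.9), (32.5, 83.3)]
shift [-2.14  0.04  2.55] turn 0.001 now [0.5826 0.2601 0.0425] a -3.2 t 28.5 grip 5.18 30.0 F [-0.1  0.4 -0.3]
```

Call:
apply_moves:
  plan: "0.6 0 0 0 4.5;1.2 0 0 0 4.5;1.2 0 0 0 4.5"

```text
t: 28.88
tcp_pos: [0.5834, 0.2714, 0.0425]
ee_rot: [[0.058, 0.998, -0.0], [0.998, -0.058, -0.0], [-0.0, 0.0, -1.0]]
force: [-0.0, -1.0, -0.9]
grip_width: 0.592
finger_force: 30.0
```

```bash
python3 prof.py; ls pics
```

```text
258 [(35.1, 29.8), (35.4, 30.5), (35.6, 31.0), (35.4, 30.5)]
264 [(35.5, 37.0), (35.4, 36.6), (35.7, 37.4), (35.2, 35.9)]
270 [(35.5, 42.7), (35.5, 42.5), (35.0, 41.1), (35.0, 41.1)]
276 [(34.9, 46.4), (35.5, 47.7), (35.4, 47.2), (35.5, 47.6)]
282 [(35.3, 52.3), (35.2, 51.7), (35.2, 51.7), (35.9, 53.2)]
288 [(35.6, 57.3), (35.2, 56.2), (35.2, 56.0), (35.8, 57.4)]
294 [(35.1, 60.4), (35.5, 61.0), (35.0, 59.8), (35.3, 60.5)]
300 [(35.3, 64.8), (35.3, 64.4), (35.7, 65.3), (35.5, 64.8)]
306 [(34.0, 65.7), (34.9, 67.3), (35.0, 67.5), (34.9, 67.3)]
312 [(37.0, 75.2), (32.9, 67.0), (33.0, 67.0), (33.3, 67.5)]
318 [(37.5, 79.2), (31.8, 68.2), (31.2, 66.9), (31.5, 67.6)]
324 [(35.5, 78.4), (26.4, 61.7), (26.5, 61.8), (26.9, 62.5)]
330 [(35.2, 80.7), (25.0, 62.6), (24.4, 61.5), (24.2, 61.2)]
336 [(34.9, 83.0), (21.9, 60.7), (22.0, 60.8), (22.6, 62.0)]
342 [(33.3, 83.0), (20.6, 61.9), (20.5, 61.6), (20.3, 61.4)]
348 [(32.1, 83.6), (32.4, 83.7), (32.4, 83.6), (32.2, 83.4)]
shift [-3.28  0.02  2.55] turn -0.0 now [0.5834 0.2714 0.0425] a -3.3 t 28.9 grip 5.17 30.0 F [ 1.1 -0.2 -1.2]
s8.png
scene.png
top.png
w1.png
w2.png
w3.png
w4.png
w5.png
w6.png
w7.png
w7c.png
w8.png
wp285.png
wp289.png
```

Call:
apply_moves:
  plan: "-1.7 0 0 0 4.5;-1.7 0 -0.9 0 4.5;-0.5 0 -0.9 0 4.5;0 0 -0.9 0 4.5;0.4 0 -0.9 0 4.5;0.8 0 -0.9 0 4.5;1.1 0 -0.9 0 4.5;1.1 0 -0.9 0 4.5"

```text
t: 29.92
tcp_pos: [0.584, 0.276, 0.0507]
ee_rot: [[0.055, 0.998, -0.003], [0.998, -0.055, -0.011], [-0.011, -0.002, -1.0]]
force: [2.6, -18.7, -0.6]
grip_width: 0.595
finger_force: 30.0
```

```bash
python3 prof.py | tail -8
```

```text
312 [(36.7, 74.6), (29.1, 59.5), (29.1, 59.5), (29.4, 60.2)]
318 [(36.6, 77.5), (27.4, 60.0), (27.7, 60.5), (27.6, 60.4)]
324 [(35.7, 78.9), (25.0, 59.2), (24.9, 58.9), (25.6, 60.2)]
330 [(34.8, 80.2), (19.6, 53.3), (20.0, 53.9), (19.6, 53.3)]
336 [(34.2, 81.8), (17.6, 53.6), (17.7, 53.7), (17.5, 53.3)]
342 [(32.9, 82.4), (17.6, 57.0), (17.7, 57.1), (18.2, 58.0)]
348 [(32.2, 83.8), (32.4, 83.8), (32.4, 83.7), (32.6, 84.1)]
shift [-3.7  -0.01  3.41] turn 0.003 now [0.584  0.276  0.0507] a -3.2 t 30.0 grip 5.23 30.0 F [  2.6 -19.   -1.1]
```

Call:
apply_moves:
  plan: "0.3 0 0 0 4.5;0.5 0 0 0 4.5;0.7 0 0 0 4.5;0.7 0 0 0 4.5;-2 0 -0.3 0 4.5;-3.5 0 -0.3 0 4.5;-3.5 0 -0.3 0 4.5"

```text
t: 30.85
tcp_pos: [0.5819, 0.2471, 0.0545]
ee_rot: [[0.059, 0.998, -0.0], [0.998, -0.059, 0.0], [0.0, -0.0, -1.0]]
force: [0.2, 0.8, -1.0]
grip_width: 0.593
finger_force: 30.0
```

```bash
python3 prof.py | tail -14
```

```text
276 [(-2.1, -42.8), (-1.9, -42.6), (-1.5, -41.7), (-1.8, -42.2)]
282 [(-5.6, -42.3), (-5.3, -42.1), (-6.1, -43.9), (-5.4, -42.2)]
288 [(-9.0, -41.7), (12.9, 7.3), (12.8, 7.1), (-9.1, -42.2)]
294 [(-12.4, -41.0), (10.3, 7.9), (10.7, 8.6), (-12.3, -41.2)]
300 [(-16.8, -42.3), (8.2, 9.4), (7.9, 8.7), (4.0, 0.5)]
306 [(-20.5, -42.2), (4.8, 8.2), (4.8, 8.2), (16.3, 31.4)]
312 [(36.2, 74.8), (6.3, 16.7), (6.2, 16.5), (15.1, 33.8)]
318 [(36.4, 78.3), (18.0, 43.6), (18.4, 44.5), (13.5, 35.3)]
324 [(35.0, 78.7), (18.6, 48.9), (18.9, 49.3), (10.5, 34.3)]
330 [(34.6, 80.9), (17.8, 51.3), (17.5, 50.7), (9.3, 36.4)]
336 [(34.1, 82.7), (15.7, 51.4), (15.6, 51.2), (10.1, 42.1)]
342 [(32.4, 82.5), (13.6, 51.6), (12.9, 50.4), (11.0, 47.4)]
348 [(31.7, 84.1), (31.6, 83.5), (31.8, 83.9), (31.7, 83.7)]
shift [-0.91  0.02  3.76] turn -0.001 now [0.5821 0.2478 0.0546] a -3.3 t 30.9 grip 5.16 30.0 F [ 0.1  0.2 -0. ]
```

Call:
apply_moves:
  plan: "2.2 0 0.3 0 4.5;3.2 0 0.3 0 4.5;3.8 0 0.3 0 4.5;4.2 0 0.3 0 4.5;4.6 0 0.3 0 4.5;4.6 0 0.3 0 4.5;2.5 0 0 0 4.5;0 0 0 0 4.5;0 0 0 0 4.5"

```text
t: 32.02
tcp_pos: [0.5819, 0.2471, 0.0547]
ee_rot: [[0.059, 0.998, -0.0], [0.998, -0.059, 0.0], [0.0, -0.0, -1.0]]
force: [0.2, -1.0, -0.8]
grip_width: 0.591
finger_force: 30.0
```

```bash
python3 prof.py | tail -14
```

```text
276 [(-2.1, -42.2), (-1.3, -40.7), (-1.9, -42.2), (-2.2, -42.8)]
282 [(-6.3, -43.5), (-5.4, -41.8), (-6.2, -43.7), (-5.7, -42.4)]
288 [(-9.4, -42.1), (-9.7, -43.3), (10.7, 2.7), (-9.1, -41.9)]
294 [(-13.5, -42.9), (10.6, 8.9), (10.5, 8.6), (-12.6, -41.6)]
300 [(-17.8, -43.9), (7.9, 9.0), (8.0, 9.3), (1.8, -3.6)]
306 [(-21.0, -42.8), (5.3, 9.5), (5.4, 9.6), (2.3, 3.5)]
312 [(35.9, 74.6), (2.4, 9.4), (2.1, 8.8), (11.4, 26.9)]
318 [(35.9, 77.7), (3.0, 16.0), (3.3, 16.5), (11.5, 31.9)]
324 [(35.2, 79.5), (3.3, 21.5), (3.6, 22.0), (10.6, 34.9)]
330 [(34.1, 80.3), (3.7, 27.0), (3.8, 27.1), (7.8, 34.2)]
336 [(33.4, 81.9), (12.9, 47.0), (13.7, 48.3), (6.0, 35.4)]
342 [(31.8, 81.9), (13.3, 51.4), (13.2, 51.3), (4.2, 36.5)]
348 [(31.6, 84.1), (31.0, 82.8), (31.9, 84.2), (30.7, 82.4)]
shift [-0.93  0.02  3.78] turn -0.001 now [0.5821 0.248  0.0548] a -3.4 t 32.1 grip 5.17 30.0 F [ 0.9 -0.4 -0.9]
```

Call:
apply_moves:
  plan: "-0.2 0 2 0 4.5;-0.2 0 3.2 0 4.5;-0.2 0 3.6 0 4.5;-0.2 0 3.65 0 4.5;-0.2 0 3.65 0 6;-0.2 0 3.65 0 6;-0.2 0 2 0 6.4;-0.2 0 -1 0 6.4;-0.2 0 -4 0 6.4;-0.2 0 -4 0 6.4"

```text
t: 33.33
tcp_pos: [0.5844, 0.2459, 0.0982]
ee_rot: [[0.058, 0.998, 0.007], [0.998, -0.058, 0.002], [0.002, 0.007, -1.0]]
force: [0.7, -0.6, -0.8]
grip_width: 0.74
finger_force: 0.0
```

```bash
cat > bayh.py <<'E'
from h import *
p=cams.snapshot('wrist'); W=cloud(p)
a=np.radians(BA); f=np.array([np.cos(a),np.sin(a)]); ex=np.array([-np.sin(a),np.cos(a)])
d=W[...,:2]-BC; bx=d@ex*1000; by=-(d@f)*1000; z=W[...,2]*1000
fr=p['frame'].astype(int); m=(abs(bx)<80)&(abs(by)<130)&(z>16)&(fr[...,0]-fr[...,2]>15)&(fr[...,0]>80)&(z<95)
H,_,_=np.histogram2d(bx[m],z[m],bins=[np.arange(-80,81,8),np.arange(16,96,8)])
mm=m&(z>60)
if mm.sum()>30: print('standing top: bx',np.percentile(bx[mm],[2,98]).round(),'by',np.percentile(by[mm],[2,98]).round(),'z',np.percentile(z[mm],[5,95]).round())
print(bayrects(W)); goto(*bay(.045,-.005),.09,BA)
E
python3 bayh.py
```

```text
standing top: bx [10. 32.] by [-28.  21.] z [65. 79.]
[(0.0273, -0.0039, 51.5, 10.1, 89.3, 1476, 0.0293, 0.0446), (-0.0109, -0.0797, 65.7, 52.6, 0.4, 5072, 0.0287, 0.0366)]
shift [ 2.51 -0.09  0.64] turn -0.0 now [0.583  0.2456 0.0964] a -3.3 t 33.4 grip 6.41 0.0 F [ 0.6 -0.3 -1.1]
```

Call:
apply_moves:
  plan: "2.6 0 -0.3 0 3;2.6 0 -0.3 0 0;2.6 0 -0.3 0 0;2.6 0 1.5 0 0;2.6 0 3 0 0;1.5 0 3 0 0;0.5 0 3 0 0;-0.5 0 3 0 0;-1.2 0 3 0 0;-1.2 0 3 0 0"

```text
t: 34.62
tcp_pos: [0.5815, 0.2326, 0.065]
ee_rot: [[0.059, 0.998, 0.001], [0.998, -0.059, 0.0], [0.0, 0.001, -1.0]]
force: [0.6, -0.6, -0.3]
grip_width: 0.008
finger_force: 0.0
```

Call:
apply_moves:
  plan: "-2 0 -2 0 0;-7 0 -8 0 0;-7 0 -8 0 0;-7 0 -8 0 0"

```text
t: 35.12
tcp_pos: [0.5778, 0.1633, 0.1456]
ee_rot: [[0.059, 0.998, 0.002], [0.998, -0.059, 0.001], [0.001, 0.002, -1.0]]
force: [-0.3, -0.3, -0.0]
grip_width: 0.005
finger_force: 0.0
```

```bash
python3 bayh.py
```

```text
[(-0.0115, -0.0799, 65.9, 53.0, -0.0, 6846, 0.0287, 0.0367), (-0.0279, -0.0039, 65.1, 52.2, -0.0, 6572, 0.0286, 0.0367)]
shift [10.7   0.04  5.45] turn -0.001 now [0.5769 0.1638 0.1444] a -3.3 t 35.2 grip 0.02 0.0 F [-0.4  0.8 -0.4]
```

```bash
python3 - <<'E'
from h import *
goto(*bay(-.016,.042),.018,BA); goto(*bay(-.016,-.008),.018,BA)
E
```

```text
shift [ 4.59 -4.65 12.64] turn -0.001 now [0.5769 0.1638 0.1444] a -3.3 t 35.2 grip 0.02 0.0 F [-0.4  0.8 -0.4]
shift [ 4.59  0.35 12.64] turn -0.001 now [0.5769 0.1638 0.1444] a -3.3 t 35.2 grip 0.02 0.0 F [-0.4  0.8 -0.4]
```

Call:
apply_moves:
  plan: "4.6 -4.7 1 0 0;4.6 -4.7 6 0 0;4.6 -4.7 11 0 0;4.6 -4.7 12.6 0 0;4.6 -3 12.6 0 0;4.6 -2 12.6 0 0;4.6 -1 12.6 0 0;4.6 -0.1 12.6 0 0;4.6 0.4 12.6 0 0;4.6 0.4 12.6 0 0"

```text
t: 36.42
tcp_pos: [0.5845, 0.2091, 0.0188]
ee_rot: [[0.058, 0.998, 0.001], [0.998, -0.058, 0.0], [0.0, 0.001, -1.0]]
force: [-0.2, -0.2, 0.1]
grip_width: 0.004
finger_force: 0.0
```

Call:
apply_moves:
  plan: "4.6 -0.3 -1 0 0;1 -0.3 -6 0 8.7;-7 -0.3 -13 0 8.7;-10 -0.3 -18 0 8.7;-10 -0.3 -18 0 8.7"

```text
t: 37.05
tcp_pos: [0.5759, 0.1078, 0.2014]
ee_rot: [[0.059, 0.998, 0.004], [0.998, -0.059, -0.0], [-0.0, 0.004, -1.0]]
force: [1.1, 0.4, -0.3]
grip_width: 0.375
finger_force: 0.0
```

```bash
python3 bayh.py; python3 - <<'E'
from h import *
goto(.5926-.002,-.2349-.022,.2,-6)
E
```

```text
[(-0.019, -0.0708, 104.1, 84.5, -89.8, 10683, 0.0287, 0.0367)]
shift [16.54 -0.54 11.45] turn -0.002 now [0.5779 0.1054 0.2049] a -3.4 t 37.1 grip 3.67 0.0 F [ 0.4 -1.4  2.1]
shift [-36.09   3.44   0.59] turn 0.045 now [0.5779 0.1054 0.2049] a -3.4 t 37.1 grip 3.67 0.0 F [ 0.4 -1.4  2.1]
```

Call:
apply_moves:
  plan: "-6 0.6 0 0 8.7;-12 1.2 0 0 8.7;-18 1.8 0 0.02 8.7;-24 2.4 0 0.045 8.7;-30 3 0 0.045 8.7;-36.1 3.4 0 0.045 8.7;-36.1 3.4 0 0.045 8.7;-36.1 3.4 0 0.045 8.7;-36.1 3.4 0 0.045 8.7"

```text
t: 38.22
tcp_pos: [0.5879, -0.251, 0.1984]
ee_rot: [[0.101, 0.995, -0.001], [0.995, -0.101, 0.001], [0.001, -0.001, -1.0]]
force: [0.2, 0.6, -0.7]
grip_width: 0.997
finger_force: 0.0
```

```bash
cat > pick.py <<'E'
from h import *
import sys
p=cams.snapshot('wrist'); W=cloud(p); o=ctrl.observe()['tcp_pos']
rs=[r for r in rects(W,p['frame'],region=(.38,.68,-.45,-.05),zr=(.012,.04))]
for r in rs: print(r)
tx,ty=map(float,sys.argv[1:3])
r=min(rs,key=lambda r:np.hypot(r[0]-tx,r[1]-ty))
al=(r[4]-90+90)%180-90; g=.022; u=np.radians(al+90)
print('target',r[0],r[1],al); goto(r[0]-g*np.cos(u),r[1]-g*np.sin(u),.0135,al)
E
python3 pick.py .5926 -.2349
```

```text
(0.6785, -0.1403, 22.6, 2.8, -89.8, 141, 0.0287, 0.0386)
(0.4651, -0.2132, 66.6, 53.0, 58.7, 4684, 0.0242, 0.0255)
(0.5933, -0.2346, 65.8, 52.1, 83.4, 4518, 0.0242, 0.0255)
target 0.5933 -0.2346 -6.599999999999994
shift [-0.53  0.34 18.5 ] turn 0.014 now [ 0.588  -0.2509  0.1985] a -5.8 t 38.3 grip 8.69 0.0 F [ 0.  -0.3  0.8]
```

Call:
apply_moves:
  plan: "-0.55 0.35 6 0.014 8.7;-0.55 0.35 12 0.014 8.7;-0.55 0.35 17 0.014 8.7;-0.55 0.35 18.5 0.014 8.7;-0.55 0.35 18.5 0.014 8.7;-0.55 0.35 18.5 0.014 4.5;-0.55 0.35 18.5 0.014 4.5;-0.55 0.35 18.5 0.014 4.5;-0.55 0.35 18.5 0.014 4.5;-0.55 0.35 18.5 0.014 4.5"

```text
t: 39.52
tcp_pos: [0.591, -0.2589, 0.0141]
ee_rot: [[0.117, 0.993, 0.0], [0.993, -0.117, -0.0], [-0.0, 0.0, -1.0]]
force: [0.0, 0.1, 3.8]
grip_width: 0.591
finger_force: 30.0
```

```bash
python3 - <<'E'
from h import *
goto(*bay(0,.03),.2,BA)
E
```

```text
shift [ 47.8  -10.14 -18.61] turn -0.059 now [ 0.591  -0.2589  0.0141] a -6.7 t 39.5 grip 5.14 30.0 F [0.  0.1 3.8]
```

Call:
apply_moves:
  plan: "0 0 -6 0 4.5;1 0 -12 0 4.5;5 -1 -17 0 4.5;11 -2.3 -18.6 -0.03 4.5;17 -3.6 -18.6 -0.06 4.5;23 -4.9 -18.6 -0.06 4.5;29 -6.1 -18.6 -0.06 4.5;35 -7.4 -18.6 -0.06 4.5;41 -8.7 -18.6 -0.06 4.5;44 -9.3 -18.6 -0.06 4.5"

```text
t: 40.78
tcp_pos: [0.5485, 0.1922, 0.1991]
ee_rot: [[0.054, 0.999, -0.001], [0.999, -0.054, 0.0], [0.0, -0.001, -1.0]]
force: [0.3, -0.4, -1.8]
grip_width: 0.591
finger_force: 30.0
```

Call:
apply_moves:
  plan: "0 0 0 0 4.5;0 0 0 0 4.5"

```text
t: 41.02
tcp_pos: [0.5497, 0.1885, 0.1992]
ee_rot: [[0.057, 0.998, -0.001], [0.998, -0.057, -0.001], [-0.001, -0.001, -1.0]]
force: [0.2, 0.5, -1.3]
grip_width: 0.593
finger_force: 30.0
```

```bash
python3 - <<'E'
from h import *
p=cams.snapshot('wrist'); inhand(p)
goto(*bay(.0,.03),.1,BA)
E
```

```text
12    0    0    0    0    0    0    0    0    0    0    0    1    2    2    4    0    2    0    0    0
   4    0    0    0    0    0    0    0    0    1 1559 1885 1958 2041 2153 2237 2346 2452  981    0    0
  -4    0    0    0    0    0    0    0    0    0    0    0    0    0    0    0    0    0  315    0    0
 -12    0    0    0    0    0    0    0    0    0    0    0    0    0    0    0    0    0    7    0    0
shift [ 3.94 -0.61  9.92] turn -0.0 now [0.5499 0.1881 0.1993] a -3.3 t 41.1 grip 5.15 30.0 F [-0.5 -0.1 -0.9]
```

Call:
apply_moves:
  plan: "3 -0.3 3 0 4.5;6 -0.6 6.4 0 4.5;6 -0.6 7.9 0 4.5;5.9 -0.6 8.7 0 4.5;5.85 -0.6 9.6 0 4.5;5.8 -0.6 10.4 0 4.5;6 -0.6 11.3 0 4.5;6.4 -0.6 12 0 4.5;6.9 -0.6 12.8 0 4.5;7.5 -0.6 13.3 0 4.5"

```text
t: 42.32
tcp_pos: [0.5483, 0.2608, 0.0652]
ee_rot: [[0.055, 0.998, -0.001], [0.998, -0.055, -0.006], [-0.006, -0.001, -1.0]]
force: [1.7, -11.9, -1.0]
grip_width: 0.595
finger_force: 30.0
```

```bash
python3 - <<'E'
from h import *
p=cams.snapshot('wrist'); inhand(p); endface(p)
goto(*bay(.0,.03),.1,BA)
E
```

```text
52    0    0    0    0    0    0    0    0    0    0    0    0  130 3444   46    0    0    0    0    0
  44    0    0    0    0    0    0    0    0    0    0    0    0  450  760 3625    0    0    0    0    0
  36    0    0    0    0    0    0    0    0    0    0    0  245   85    0  354    0    0    0    0    0
  28    0    0    0    0    0    0    0    0    0    0  111  211    0    0    0    0    0    0    0    0
  20    0    0    0    0    0    0    0    0    0    0  240    0    0    0    0    0    0    0    0    0
  12    0    0    0    0    0    0    0    0    0  206    4    0    0    0    0    0    0    0    0    0
   4    0    0    0    0    0    0    0    0    2  122    0    0    0    0    0    0    0    0    0    0
  -4    0    0    0    0    0    0    0    0   83    0    0    0    0    0    0    0    0    0    0    0
end face s [22.  35.7] z [49.2 55.3] phi 69.3 5295
shift [-3.4  -0.04 -3.52] turn 0.002 now [0.5483 0.2614 0.0646] a -3.2 t 42.4 grip 5.16 30.0 F [  1.5 -10.4  -0.9]
```

Call:
apply_moves:
  plan: "-2 0 -0.3 0 4.5;-2.1 0 0.9 0 4.5;-0.8 0 0.9 0 4.5;0 0 0.9 0 4.5;0.8 0 1 0 4.5;1.4 0 1.2 0 4.5;2 0 1.35 0 4.5;2.6 0 1.4 0 4.5;3.1 0 1.4 0 4.5;3.1 0 1.4 0 4.5"

```text
t: 43.62
tcp_pos: [0.5491, 0.2857, 0.0501]
ee_rot: [[0.051, 0.999, -0.006], [0.999, -0.051, -0.018], [-0.018, -0.005, -1.0]]
force: [4.6, -30.7, -8.2]
grip_width: 0.595
finger_force: 30.0
```

Call:
apply_moves:
  plan: "0.2 0 0 0 4.5;0.2 0 0 0 4.5;-2 0 -0.3 0 4.5;-4.5 0 -0.3 0 4.5;-4.5 0 -0.3 0 4.5"

```text
t: 44.25
tcp_pos: [0.5475, 0.2503, 0.0559]
ee_rot: [[0.058, 0.998, 0.001], [0.998, -0.058, 0.001], [0.001, 0.0, -1.0]]
force: [0.1, 0.3, -0.8]
grip_width: 0.595
finger_force: 30.0
```

```bash
python3 prof.py | tail -14
```

```text
276 [(-2.9, -44.3), (-2.4, -43.3), (-2.4, -43.3), (-2.7, -44.0)]
282 [(-5.9, -42.7), (-6.4, -44.3), (-6.3, -44.0), (-6.3, -44.0)]
288 [(-9.5, -42.5), (-9.9, -43.7), (-10.0, -44.0), (-10.1, -44.2)]
294 [(-13.7, -43.5), (-13.8, -44.0), (-13.6, -43.7), (-13.6, -43.7)]
300 [(-17.6, -43.7), (-17.1, -43.0), (3.2, -0.7), (-17.4, -43.7)]
306 [(-21.1, -42.9), (2.4, 3.7), (2.1, 3.0), (-21.8, -45.0)]
312 [(36.3, 75.3), (-0.5, 3.8), (-0.2, 4.3), (-24.6, -42.8)]
318 [(36.3, 78.5), (-3.4, 4.0), (14.4, 37.2), (-4.4, 2.3)]
324 [(34.9, 78.9), (14.9, 42.5), (15.0, 42.6), (-1.2, 13.5)]
330 [(35.1, 82.0), (13.7, 44.4), (13.7, 44.4), (2.7, 25.3)]
336 [(33.5, 81.9), (11.5, 44.7), (11.9, 45.3), (3.9, 31.9)]
342 [(31.7, 81.6), (9.8, 45.6), (9.8, 45.6), (6.4, 40.2)]
348 [(31.0, 83.2), (31.3, 83.4), (31.5, 83.6), (31.5, 83.7)]
shift [-1.05  3.46  3.9 ] turn 0.0 now [0.5478 0.2512 0.056 ] a -3.3 t 44.3 grip 5.19 30.0 F [-0.5 -0.4 -0.9]
```

Call:
apply_moves:
  plan: "0 0 -5 0 4.5;2 0 -8 0 4.5;8 0 -8 0 4.5;9.7 0 -8 0 4.5;9.7 0 -5.6 0 4.5;8 0 -5.5 0 4.5;7.4 0 -5.5 0 4.5;6.9 0 -5.5 0 4.5;6.5 0 -5.5 0 4.5;6.5 0 -5.5 0 4.5"

```text
t: 45.55
tcp_pos: [0.5494, 0.3207, 0.1117]
ee_rot: [[0.061, 0.998, -0.002], [0.998, -0.061, 0.012], [0.012, -0.002, -1.0]]
force: [-4.5, 17.6, -1.7]
grip_width: 0.595
finger_force: 30.0
```

```bash
python3 prof.py | tail -14
```

```text
276 [(-12.9, -71.0), (-12.7, -70.9), (-12.8, -71.2), (-12.7, -71.1)]
282 [(-12.9, -61.2), (12.7, -1.2), (13.1, -0.4), (-12.8, -61.4)]
288 [(-13.5, -53.4), (12.0, 3.8), (12.3, 4.3), (-12.4, -51.6)]
294 [(-13.1, -44.1), (9.6, 4.9), (9.3, 4.1), (4.1, -7.3)]
300 [(-12.9, -35.7), (6.4, 4.0), (6.4, 4.1), (5.4, 2.0)]
306 [(-12.7, -27.8), (6.3, 9.8), (5.6, 8.3), (14.8, 26.9)]
312 [(37.6, 76.3), (6.3, 15.3), (7.0, 16.6), (13.5, 29.3)]
318 [(37.7, 79.6), (18.0, 42.5), (18.0, 42.3), (10.7, 28.8)]
324 [(36.0, 79.5), (17.9, 46.4), (17.5, 45.6), (8.8, 30.0)]
330 [(34.8, 80.2), (15.7, 46.6), (15.9, 46.8), (9.3, 35.3)]
336 [(34.7, 82.8), (13.3, 46.3), (13.6, 46.6), (9.7, 40.1)]
342 [(33.2, 82.8), (11.8, 47.7), (11.4, 46.8), (10.4, 45.3)]
348 [(31.7, 83.0), (32.8, 84.5), (32.4, 83.8), (32.0, 83.2)]
shift [-8.1   3.76  9.36] turn -0.004 now [0.5494 0.3207 0.1116] a -3.5 t 45.6 grip 5.2 30.0 F [-4.2 18.  -1.4]
```

Call:
apply_moves:
  plan: "-0.3 0 0 0 4.5;-0.6 0 0 0 4.5;-0.6 0 0 0 4.5;1.5 0 -0.5 0 4.5;1.5 0 -2.5 0 4.5;1.5 0 -2.5 0 4.5;1.5 0 -2.5 0 4.5"

```text
t: 46.48
tcp_pos: [0.5519, 0.3294, 0.1354]
ee_rot: [[0.058, 0.998, -0.0], [0.998, -0.058, -0.001], [-0.001, -0.0, -1.0]]
force: [0.7, 0.5, -1.9]
grip_width: 0.594
finger_force: 30.0
```

```bash
python3 prof.py | tail -14; python3 - <<'E'
from h import *
goto(*bay(.02,.03),.135,BA)
E
```

```text
276 [(-20.9, -90.4), (16.6, 1.3), (17.4, 3.3), (-20.4, -89.7)]
282 [(nan, nan), (15.3, 5.2), (15.1, 4.7), (-20.1, -78.3)]
288 [(-21.3, -70.9), (12.6, 5.3), (12.7, 5.5), (9.2, -2.2)]
294 [(-21.4, -61.8), (9.7, 5.2), (9.8, 5.4), (10.2, 6.3)]
300 [(-20.7, -51.7), (9.4, 10.6), (9.6, 11.0), (18.2, 29.1)]
306 [(-21.2, -44.7), (9.7, 16.9), (9.9, 17.3), (16.5, 30.7)]
312 [(37.0, 75.4), (9.2, 21.2), (10.3, 23.3), (14.5, 31.5)]
318 [(37.6, 79.6), (19.2, 44.9), (19.0, 44.6), (11.7, 31.0)]
324 [(36.0, 79.7), (18.6, 47.9), (18.7, 48.0), (10.8, 33.9)]
330 [(34.9, 80.6), (16.6, 48.4), (16.7, 48.5), (10.7, 38.0)]
336 [(34.7, 82.9), (14.7, 48.9), (14.3, 48.2), (10.6, 42.0)]
342 [(32.7, 82.4), (12.2, 48.6), (12.6, 49.1), (10.6, 45.9)]
348 [(32.2, 84.1), (32.4, 84.2), (32.3, 83.9), (32.6, 84.4)]
shift [-8.87  3.54 11.81] turn -0.0 now [0.5517 0.3294 0.135 ] a -3.3 t 46.5 grip 5.2 30.0 F [ 0.   0.  -1.3]
shift [-8.18  0.03  0.01] turn -0.0 now [0.5517 0.3294 0.135 ] a -3.3 t 46.5 grip 5.2 30.0 F [ 0.   0.  -1.3]
```

Call:
apply_moves:
  plan: "-6 -0.3 0 0 4.5;-8.7 -0.3 1 0 4.5;-8.7 -0.3 5 0 4.5;-8.7 -0.3 9 0 4.5;-8.7 -0.3 11 0 4.5;-8.7 -0.3 11.5 0 4.5;-8.7 -0.3 11.6 0 4.5"

```text
t: 47.4
tcp_pos: [0.5421, 0.2423, 0.0214]
ee_rot: [[0.057, 0.998, -0.004], [0.998, -0.057, -0.002], [-0.002, -0.004, -1.0]]
force: [-7.2, -3.7, 22.9]
grip_width: 0.597
finger_force: 30.0
```

Call:
apply_moves:
  plan: "0 0 -0.3 0 4.5;0 0 -0.3 0 6;0 0 -0.3 0 6;0 0 -0.5 0 6.2;0 0 -3 0 6.2;0 0 -7 0 6.2;0 0 -7.5 0 6.2;0 0 -7.5 0 6.2"

```text
t: 48.4
tcp_pos: [0.5439, 0.2435, 0.0946]
ee_rot: [[0.057, 0.998, 0.0], [0.998, -0.057, 0.0], [0.0, 0.0, -1.0]]
force: [-0.6, 0.2, 0.8]
grip_width: 0.714
finger_force: 0.0
```

```bash
python3 bayh.py
```

```text
standing top: bx [10. 33.] by [ 9. 57.] z [65. 79.]
[(0.0279, 0.0326, 51.4, 10.0, 89.0, 1447, 0.0291, 0.0444), (-0.018, -0.0441, 52.2, 46.2, 89.1, 3538, 0.0286, 0.0366), (-0.0184, -0.1001, 49.8, 5.4, -86.9, 647, 0.0263, 0.0288)]
shift [2.95 3.87 0.37] turn 0.001 now [0.5433 0.2434 0.0938] a -3.3 t 48.5 grip 6.21 0.0 F [-0.4 -0.5  0.8]
```

Standing. Same push as before (tool at bay x≈15.5, needs 46).

Call:
apply_moves:
  plan: "3.05 0 -0.3 0 3;3.05 0 -0.3 0 0;3.05 0 -0.3 0 0;3.05 0 1.5 0 0;3.05 0 3 0 0;2 0 3 0 0;1 0 3 0 0;0 0 3 0 0;-0.8 0 3 0 0;-0.8 0 3 0 0"

```text
t: 49.7
tcp_pos: [0.5438, 0.2348, 0.065]
ee_rot: [[0.058, 0.998, 0.0], [0.998, -0.058, 0.0], [0.0, 0.0, -1.0]]
force: [-0.1, 0.5, 1.0]
grip_width: 0.004
finger_force: 0.0
```

Call:
apply_moves:
  plan: "-1 0 -2 0 0;-7 0 -7 0 0;-7 0 -7 0 0;-7 0 -7 0 0"

```text
t: 50.2
tcp_pos: [0.5404, 0.1652, 0.1361]
ee_rot: [[0.059, 0.998, 0.003], [0.998, -0.059, 0.001], [0.001, 0.003, -1.0]]
force: [0.0, -0.2, -0.4]
grip_width: 0.007
finger_force: 0.0
```

```bash
python3 bayh.py;  python3 - <<'E'
from h import *
goto(*bay(-.015,.076),.018,BA); goto(*bay(-.015,.03),.018,BA)
E
```

```text
[(-0.026, 0.033, 66.0, 52.4, -0.1, 7112, 0.0286, 0.0367), (-0.0282, -0.0447, 65.7, 53.1, -0.0, 7007, 0.0287, 0.0367), (-0.0502, -0.1005, 66.4, 49.7, 0.7, 6292, 0.0287, 0.0367)]
shift [10.71  3.77  4.52] turn -0.0 now [0.5397 0.1658 0.1351] a -3.3 t 50.2 grip 0.05 0.0 F [-0.5  0.8 -0.6]
shift [ 4.71 -4.33 11.71] turn -0.0 now [0.5397 0.1658 0.1351] a -3.3 t 50.2 grip 0.05 0.0 F [-0.5  0.8 -0.6]
shift [ 4.71  0.27 11.71] turn -0.0 now [0.5397 0.1658 0.1351] a -3.3 t 50.2 grip 0.05 0.0 F [-0.5  0.8 -0.6]
```

Call:
apply_moves:
  plan: "4.7 -4.3 1 0 0;4.7 -4.3 6 0 0;4.7 -4.3 10.5 0 0;4.7 -4.3 11.7 0 0;4.7 -3.3 11.7 0 0;4.7 -2.5 11.7 0 0;4.7 -1.7 11.7 0 0;4.7 -1 11.7 0 0;4.7 -0.9 11.7 0 0;4.7 -1.5 7 0 0"

```text
t: 51.5
tcp_pos: [0.5256, 0.2127, 0.062]
ee_rot: [[0.058, 0.998, -0.006], [0.998, -0.058, -0.001], [-0.002, -0.006, -1.0]]
force: [-0.2, 0.7, 0.3]
grip_width: 0.006
finger_force: 0.0
```

Call:
apply_moves:
  plan: "0 0 -6 0 0;-5 0 -9 0 0;-8 0 -9 0 0;-8 0 -9 0 0;-8 0 -9 0 0"

```text
t: 52.12
tcp_pos: [0.5227, 0.134, 0.1545]
ee_rot: [[0.057, 0.998, 0.0], [0.998, -0.057, 0.0], [0.0, 0.0, -1.0]]
force: [-0.6, -0.1, 0.2]
grip_width: 0.005
finger_force: 0.0
```

```bash
python3 bayh.py;  python3 - <<'E'
from h import *
goto(*bay(-.112,-.1),.018,BA); goto(*bay(-.06,-.1),.018,BA)
p=cams.snapshot('scene'); W=cloud(p)
a=np.radians(BA); f=np.array([np.cos(a),np.sin(a)]); ex=np.array([-np.sin(a),np.cos(a)])
d=W[...,:2]-BC; bx=d@ex*1000; by=-(d@f)*1000; z=W[...,2]*1000
for x0 in range(-120,-60,10):
    print(x0,[int(np.nanmax(np.append(z[(bx>x0)&(bx<=x0+10)&(by>y0)&(by<=y0+10)],-1))) for y0 in range(-190,-100,10)])
E
```

```text
[(-0.0389, -0.0467, 159.9, 86.7, 87.5, 19295, 0.0287, 0.0368)]
shift [13.96  5.31  6.43] turn 0.001 now [0.5227 0.1343 0.1543] a -3.2 t 52.2 grip 0.07 0.0 F [ 0.1 -0.7 -0.7]
shift [-1.75 14.8  13.62] turn 0.001 now [0.5227 0.1343 0.1543] a -3.2 t 52.2 grip 0.07 0.0 F [ 0.1 -0.7 -0.7]
shift [ 3.45 14.8  13.63] turn 0.001 now [0.5227 0.1343 0.1543] a -3.2 t 52.2 grip 0.07 0.0 F [ 0.1 -0.7 -0.7]
-120 [3, 4, 2, 4, 2, 4, 2, 4, 3]
-110 [1, 1, 5, 3, 60, 65, 3, 3, 2]
-100 [3, 4, 69, 75, 73, 66, 5, 4, 2]
-90 [2, 7, 76, 75, 58, 44, 1, -1, 28]
-80 [-1, 6, 71, 40, 3, 56, 50, 35, 35]
-70 [-1, 3, 2, 1, 1, 55, -1, 37, 37]
```

Call:
apply_moves:
  plan: "-1.8 6 0 0 0;-1.8 12 0 0 0;-1.8 14.8 2 0 0;-1.8 14.8 8 0 0;-1.8 14.8 13.2 0 0;-0.8 14.8 13.2 0 0;0.5 14.8 13.2 0 0;1.7 14.8 13.2 0 0;2.8 14.8 13.2 0 0;3.5 14.8 13.2 0 0"

```text
t: 53.48
tcp_pos: [0.6736, 0.1611, 0.0244]
ee_rot: [[0.056, 0.998, 0.003], [0.998, -0.056, -0.0], [0.0, 0.003, -1.0]]
force: [0.8, -1.7, 1.5]
grip_width: 0.005
finger_force: 0.8
```

Call:
apply_moves:
  plan: "0 0 0 0 0;-1 0 0 0 0;-2 0 -6 0 8.7;-6 -4 -12 0 8.7;-10 -8 -16 0 8.7;-12 -12 -18 0 8.7;-12 -12 -18 0 8.7"

```text
t: 54.35
tcp_pos: [0.5434, 0.0451, 0.2044]
ee_rot: [[0.06, 0.998, 0.001], [0.998, -0.06, -0.0], [-0.0, 0.001, -1.0]]
force: [0.6, -0.1, 0.3]
grip_width: 0.49
finger_force: 0.0
```

```bash
python3 bayh.py;  python3 - <<'E'
from h import *
goto(.4651+.0188,-.2132-.0114,.2,-31.3)
E
```

```text
[(-0.0353, -0.0203, 103.8, 54.2, 90.0, 9316, 0.0286, 0.0366), (-0.0272, -0.1003, 49.4, 42.4, 89.7, 3548, 0.0286, 0.0367)]
shift [22.74  2.6  11.42] turn -0.002 now [0.5439 0.0453 0.2043] a -3.4 t 54.4 grip 4.66 0.0 F [-0.9 -0.4  0.7]
shift [-27.3   -4.39   0.44] turn 0.487 now [0.5439 0.0453 0.2043] a -3.4 t 54.4 grip 4.66 0.0 F [-0.9 -0.4  0.7]
```

Call:
apply_moves:
  plan: "-6 -1.6 0 0.1 8.7;-12 -3.2 0 0.25 8.7;-18 -4.8 0 0.4 8.7;-24 -6.4 0 0.487 8.7;-28.2 -7.4 0 0.487 8.7;-28.2 -7.4 0 0.487 8.7;-28.2 -7.4 0 0.487 8.7;-28.2 -7.4 0 0.487 8.7"

```text
t: 55.4
tcp_pos: [0.4563, -0.2289, 0.2021]
ee_rot: [[0.516, 0.857, -0.001], [0.857, -0.516, 0.001], [0.0, -0.001, -1.0]]
force: [0.2, 0.1, -0.0]
grip_width: 0.999
finger_force: 0.0
```

```bash
python3 pick.py .4651 -.2132
```

```text
(0.5357, -0.0895, 23.0, 6.1, -52.0, 230, 0.0248, 0.0382)
(0.4651, -0.213, 64.9, 52.1, 58.8, 4401, 0.0242, 0.0254)
target 0.4651 -0.213 -31.200000000000003
shift [-0.39 -0.05 18.87] turn 0.003 now [ 0.4563 -0.2289  0.2022] a -31.1 t 55.5 grip 8.7 0.0 F [ 0.8 -0.2 -0.3]
```

Call:
apply_moves:
  plan: "-0.4 0 6 0 8.7;-0.4 0 12 0 8.7;-0.4 0 17 0 8.7;-0.4 0 18.85 0 8.7;-0.4 0 18.85 0 8.7;-0.4 0 18.85 0 4.5;-0.4 0 18.85 0 4.5;-0.4 0 18.85 0 4.5;-0.4 0 18.85 0 4.5;-0.4 0 18.85 0 4.5"

```text
t: 56.7
tcp_pos: [0.4538, -0.2337, 0.0145]
ee_rot: [[0.518, 0.856, 0.0], [0.856, -0.518, -0.0], [-0.0, 0.0, -1.0]]
force: [-0.3, 0.5, 4.7]
grip_width: 0.593
finger_force: 30.0
```

```bash
python3 - <<'E'
from h import *
goto(*bay(0,.03),.2,BA)
E
```

```text
shift [ 44.25 -15.98 -18.55] turn -0.486 now [ 0.4538 -0.2337  0.0145] a -31.2 t 56.7 grip 5.15 30.0 F [-0.3  0.5  4.7]
```

Call:
apply_moves:
  plan: "0 0 -6 0 4.5;0 0 -12 0 4.5;1 -0.4 -18 -0.05 4.5;6 -2.2 -18.5 -0.15 4.5;12 -4.3 -18.5 -0.25 4.5;18 -6.5 -18.5 -0.35 4.5;24 -8.7 -18.5 -0.486 4.5;30 -10.8 -18.5 -0.486 4.5;36 -13 -18.5 -0.486 4.5;40 -14.5 -18.5 -0.486 4.5"

```text
t: 57.95
tcp_pos: [0.5365, 0.1862, 0.1987]
ee_rot: [[0.057, 0.998, -0.0], [0.998, -0.057, 0.0], [0.0, -0.0, -1.0]]
force: [0.1, 0.2, -1.4]
grip_width: 0.595
finger_force: 30.0
```

Call:
apply_moves:
  plan: "0 0 0 0 4.5;0 0 0 0 4.5"

```text
t: 58.2
tcp_pos: [0.536, 0.1833, 0.1985]
ee_rot: [[0.057, 0.998, -0.002], [0.998, -0.057, -0.001], [-0.001, -0.002, -1.0]]
force: [-0.1, -1.0, -1.5]
grip_width: 0.591
finger_force: 30.0
```

```bash
python3 - <<'E'
from h import *
p=cams.snapshot('wrist'); inhand(p)
goto(*bay(.0,.03),.1,BA)
E
```

```text
12    0    0    0    0    0    0    0    0    0    0    0    0    1    0    0    0    0    0    0    0
   4    0    0    0    0    0    0    0    0   57 1727 1849 1958 2047 2115 2237 2341 2445  657    0    0
  -4    0    0    0    0    0    0    0    0    0    0    0    0    0    0    0    0    0  334    0    0
 -12    0    0    0    0    0    0    0    0    0    0    0    0    0    0    0    0    0   22    0    0
shift [4.57 0.74 9.86] turn -0.001 now [0.5361 0.1827 0.1986] a -3.4 t 58.2 grip 5.16 30.0 F [ 0.6 -0.8 -1.1]
```

Call:
apply_moves:
  plan: "3.6 0 3 0 4.5;6.6 0 6.3 0 4.5;6.6 0 7.8 0 4.5;6.5 0 8.6 0 4.5;6.45 0 9.5 0 4.5;6.4 0 10.3 0 4.5;6.6 0 11.2 0 4.5;7 0 11.9 0 4.5;7.5 0 12.7 0 4.5;8.1 0 13.2 0 4.5"

```text
t: 59.5
tcp_pos: [0.5413, 0.2614, 0.0657]
ee_rot: [[0.056, 0.998, -0.002], [0.998, -0.056, -0.006], [-0.006, -0.001, -1.0]]
force: [-0.4, -12.1, -1.4]
grip_width: 0.588
finger_force: 30.0
```

Call:
apply_moves:
  plan: "-2 0 -0.3 0 4.5;-2.1 0 0.9 0 4.5;-0.8 0 0.9 0 4.5;0 0 0.9 0 4.5;0.8 0 1 0 4.5;1.3 0 1.2 0 4.5;1.7 0 1.35 0 4.5;2 0 1.4 0 4.5;2 0 1.4 0 4.5;-1.2 0 1 0 4.5"

```text
t: 60.75
tcp_pos: [0.5411, 0.2533, 0.0565]
ee_rot: [[0.056, 0.998, 0.001], [0.998, -0.056, 0.0], [0.0, 0.001, -1.0]]
force: [0.5, -0.9, -1.0]
grip_width: 0.593
finger_force: 30.0
```

```bash
python3 prof.py | tail -14
```

```text
276 [(1.8, -45.0), (2.0, -44.9), (2.2, -44.5), (1.8, -45.5)]
282 [(-1.7, -44.5), (-1.7, -45.0), (-1.3, -44.1), (-1.3, -44.1)]
288 [(-5.3, -44.2), (-5.1, -44.2), (13.2, -2.8), (-5.5, -45.3)]
294 [(-9.7, -45.7), (12.1, 1.4), (12.3, 1.7), (-9.0, -44.8)]
300 [(-13.0, -44.5), (28.0, 41.0), (28.2, 41.4), (20.1, 24.4)]
306 [(-16.8, -44.5), (26.4, 42.3), (26.2, 41.8), (18.0, 25.2)]
312 [(40.6, 74.6), (24.9, 43.8), (24.5, 42.9), (14.6, 23.6)]
318 [(40.9, 78.4), (22.5, 43.4), (23.2, 44.7), (20.6, 39.7)]
324 [(39.4, 78.5), (23.4, 49.2), (24.0, 50.1), (23.3, 49.0)]
330 [(38.5, 79.9), (nan, nan), (22.2, 50.8), (22.2, 50.9)]
336 [(37.7, 81.2), (19.8, 50.5), (20.3, 51.3), (20.4, 51.4)]
342 [(37.1, 82.8), (18.3, 51.7), (18.8, 52.4), (18.9, 52.7)]
348 [(36.4, 84.2), (35.4, 82.3), (36.2, 83.5), (36.1, 83.5)]
shift [-0.84  4.18  4.01] turn -0.0 now [0.5405 0.2495 0.0571] a -3.3 t 60.8 grip 5.16 30.0 F [-1.2 -2.4 -1. ]
```

Call:
apply_moves:
  plan: "2 0 0.3 0 4.5;3 0 0.3 0 4.5;3.5 0 0.3 0 4.5;3.9 0 0.3 0 4.5;4.2 0 0.3 0 4.5;4.4 0 0.3 0 4.5;4.4 0 0.3 0 4.5;2 0 0 0 4.5;0 0 0 0 4.5;0 0 0 0 4.5"

```text
t: 62.05
tcp_pos: [0.5406, 0.2527, 0.0572]
ee_rot: [[0.059, 0.998, 0.0], [0.998, -0.059, 0.001], [0.001, -0.0, -1.0]]
force: [0.1, 0.7, -1.0]
grip_width: 0.595
finger_force: 30.0
```

```bash
python3 prof.py | tail -14
```

```text
276 [(-3.0, -45.0), (-3.0, -45.4), (-2.5, -44.2), (-2.3, -43.8)]
282 [(-6.6, -44.8), (-6.7, -45.5), (-7.0, -46.3), (-7.3, -46.8)]
288 [(-10.6, -45.5), (-10.2, -44.9), (-10.5, -45.8), (-10.5, -45.7)]
294 [(-13.6, -43.8), (-13.7, -44.5), (-14.1, -45.5), (-13.7, -44.4)]
300 [(-17.8, -44.5), (-17.8, -45.1), (3.1, -1.5), (-17.9, -45.3)]
306 [(-21.3, -43.8), (1.9, 2.3), (2.4, 3.2), (-18.4, -38.7)]
312 [(36.1, 74.6), (-0.1, 4.2), (-0.5, 3.3), (-19.0, -32.3)]
318 [(36.2, 77.8), (-3.5, 3.4), (-3.5, 3.3), (-4.2, 2.0)]
324 [(35.0, 78.6), (13.3, 39.2), (13.3, 39.0), (-1.9, 11.8)]
330 [(34.0, 79.8), (12.8, 42.5), (13.3, 43.4), (0.9, 21.7)]
336 [(33.9, 82.3), (11.6, 44.3), (11.9, 44.9), (2.8, 29.6)]
342 [(32.2, 82.1), (9.9, 45.5), (10.9, 47.0), (4.8, 37.1)]
348 [(31.6, 83.8), (31.4, 83.2), (31.9, 83.9), (31.8, 83.8)]
shift [-1.22  4.17  4.03] turn -0.001 now [0.5408 0.2533 0.0573] a -3.3 t 62.1 grip 5.17 30.0 F [ 1.4  0.1 -1.5]
```

Call:
apply_moves:
  plan: "0 0 -5 0 4.5;2 0 -7.9 0 4.5;8 0 -7.9 0 4.5;9.5 0 -7.9 0 4.5;9.5 0 -5.4 0 4.5;8 0 -5.4 0 4.5;7.2 0 -5.4 0 4.5;6.6 0 -5.4 0 4.5;6.1 0 -5.4 0 4.5;5.8 0 -5.4 0 4.5"

```text
t: 63.35
tcp_pos: [0.5424, 0.3165, 0.1127]
ee_rot: [[0.063, 0.998, -0.001], [0.998, -0.063, 0.013], [0.013, -0.002, -1.0]]
force: [-5.3, 19.6, 1.4]
grip_width: 0.595
finger_force: 30.0
```

Call:
apply_moves:
  plan: "0 0 0 0 4.5;2 0 -0.5 0 4.5;2 0 -2.5 0 4.5;2 0 -2.5 0 4.5;2 0 -2.5 0 4.5"

```text
t: 63.98
tcp_pos: [0.5453, 0.3297, 0.136]
ee_rot: [[0.059, 0.998, -0.0], [0.998, -0.059, -0.001], [-0.001, -0.0, -1.0]]
force: [-0.9, 0.5, -1.6]
grip_width: 0.595
finger_force: 30.0
```

```bash
python3 prof.py | tail -14; python3 - <<'E'
from h import *
goto(*bay(.015,.08),.135,BA)
E
```

```text
276 [(-20.8, -90.2), (16.7, 1.6), (16.8, 2.0), (-20.7, -90.4)]
282 [(-21.5, -81.2), (15.2, 4.9), (nan, nan), (-20.1, -78.3)]
288 [(-21.3, -70.8), (12.5, 5.0), (12.6, 5.4), (9.1, -2.6)]
294 [(-21.0, -61.0), (9.1, 4.1), (9.7, 5.3), (9.2, 4.1)]
300 [(-20.8, -51.9), (9.2, 10.3), (9.1, 10.0), (16.1, 24.8)]
306 [(-21.0, -44.2), (8.9, 15.3), (8.9, 15.2), (16.1, 29.9)]
312 [(37.2, 75.9), (8.7, 20.3), (8.8, 20.4), (14.4, 31.5)]
318 [(37.1, 78.8), (17.3, 41.4), (18.1, 42.9), (11.2, 30.1)]
324 [(35.8, 79.4), (17.2, 45.5), (17.7, 46.2), (9.7, 31.8)]
330 [(35.6, 81.9), (16.4, 48.1), (16.2, 47.6), (9.3, 35.6)]
336 [(33.8, 81.4), (14.4, 48.5), (14.2, 48.1), (10.1, 41.2)]
342 [(33.2, 83.2), (12.0, 48.2), (12.3, 48.7), (9.8, 44.8)]
348 [(32.5, 84.6), (31.7, 83.0), (32.6, 84.4), (32.4, 84.2)]
shift [-8.86  4.21 11.86] turn -0.001 now [0.545  0.3297 0.1356] a -3.4 t 64.0 grip 5.17 30.0 F [ 0.2  0.4 -1. ]
shift [-8.67 -4.3   0.07] turn -0.001 now [0.545  0.3297 0.1356] a -3.4 t 64.0 grip 5.17 30.0 F [ 0.2  0.4 -1. ]
```

Call:
apply_moves:
  plan: "-5 -2 0 0 4.5;-8.7 -4.3 0.5 0 4.5;-8.7 -4.3 5 0 4.5;-8.7 -4.3 9 0 4.5;-8.7 -4.3 10.8 0 4.5;-8.7 -4.3 11.2 0 4.5;-8.7 -4.3 11.2 0 4.5;-8.7 -4.3 11.2 0 4.5"

```text
t: 65.03
tcp_pos: [0.4982, 0.2464, 0.0247]
ee_rot: [[0.058, 0.998, 0.002], [0.998, -0.058, 0.001], [0.001, 0.002, -1.0]]
force: [0.1, -0.3, -1.3]
grip_width: 0.594
finger_force: 30.0
```

Call:
apply_moves:
  plan: "0 0 0.15 0 4.5;0 0 0.2 0 5.8;0 0 0.2 0 5.8;0 0 0 0 5.8;0 0 -3 0 5.8;0 0 -6.5 0 5.8;0 0 -7.2 0 5.8;0 0 -7.2 0 5.8"

```text
t: 66.03
tcp_pos: [0.4973, 0.2461, 0.0962]
ee_rot: [[0.058, 0.998, 0.001], [0.998, -0.058, 0.0], [0.0, 0.001, -1.0]]
force: [-0.6, -0.4, -0.2]
grip_width: 0.665
finger_force: 0.0
```

```bash
python3 bayh.py
```

```text
standing top: bx [10. 33.] by [ 55. 103.] z [65. 79.]
[(0.0278, 0.079, 52.0, 10.3, -89.8, 1470, 0.0292, 0.0449), (-0.0134, -0.0464, 156.9, 65.0, 89.6, 11985, 0.0286, 0.0366)]
shift [2.97 8.52 0.54] turn -0.0 now [0.4968 0.2459 0.0955] a -3.3 t 66.1 grip 5.77 0.0 F [-0.9 -0.2 -0.4]
```

Call:
apply_moves:
  plan: "3.05 0 -0.3 0 3;3.05 0 -0.3 0 0;3.05 0 -0.3 0 0;3.05 0 1.5 0 0;3.05 0 3 0 0;2 0 3 0 0;1 0 3 0 0;0 0 3 0 0;-0.8 0 3 0 0;-0.8 0 3 0 0"

```text
t: 67.32
tcp_pos: [0.497, 0.2374, 0.0664]
ee_rot: [[0.059, 0.998, 0.0], [0.998, -0.059, 0.0], [0.0, 0.0, -1.0]]
force: [0.3, -0.5, -1.0]
grip_width: 0.005
finger_force: 0.0
```

Call:
apply_moves:
  plan: "0 0 -6 0 0;-1 3 -13 0 0;-6 9 -13 0 0;-9 9 -13 0 0;-9 9 -13 0 0;-9 9 -13 0 0"

```text
t: 68.08
tcp_pos: [0.5808, 0.1434, 0.1958]
ee_rot: [[0.058, 0.998, -0.001], [0.998, -0.058, 0.001], [0.001, -0.001, -1.0]]
force: [0.4, -0.1, -0.0]
grip_width: 0.005
finger_force: 0.0
```

```bash
python3 bayh.py; python3 - <<'E'
from h import *
p=cams.snapshot('wrist'); save('w20',p)
for n in('scene','top'):
    s=cams.snapshot(n); W=cloud(s)
    x,y,z=[W[...,i] for i in range(3)]
    m=(x>.43)&(x<.7)&(y<.12)&(y>-.2)&(z>.09)&(z<.13); q=W[m][:,:2]*1000
    l=cv2.fitLine(q.astype(np.float32),cv2.DIST_HUBER,0,.01,.01).ravel(); print(n,'door',len(q),l,np.degrees(np.arctan2(l[1],l[0])),np.percentile(q,[1,99],axis=0).round())
    m=(x>.38)&(x<.49)&(y<.2)&(y>.09)&(z>.16)&(z<.19); q=W[m][:,:2]*1000
    print('bar',len(q),cv2.minAreaRect(q.astype(np.float32)),np.percentile(W[m][:,2],[50,95]))
    if n=='top': print(rects(W,s['frame'],zr=(.008,.04)))
E
```

```text
[(-0.0151, -0.1005, 65.9, 48.9, -0.2, 4958, 0.0288, 0.0367), (-0.0274, -0.02, 104.5, 66.5, 88.4, 10085, 0.0287, 0.0367), (-0.0276, 0.0789, 66.6, 53.0, -0.1, 5089, 0.0286, 0.0367)]
shift [12.66 -0.4  10.58] turn 0.0 now [0.5805 0.144  0.1957] a -3.3 t 68.1 grip 0.04 0.0 F [ 0.9 -0.4  0.1]
scene door 750 [ 4.1166484e-01 -9.1133529e-01  5.0058154e+02  6.8185754e+00] -65.69054 [[448. -97.]
 [548. 118.]]
bar 82 ((430.64996337890625, 131.77401733398438), (33.124141693115234, 18.482526779174805), 61.47233963012695) [0.16956865 0.17490858]
top door 411 [ 4.0329206e-01 -9.1507131e-01  4.9441321e+02  8.5853033e+00] -66.21585 [[444. -92.]
 [544. 116.]]
bar 67 ((428.20672607421875, 135.74468994140625), (38.66328430175781, 13.824484825134277), 58.20233917236328) [0.17291069 0.17961803]
[]
```

View pics/w20.png

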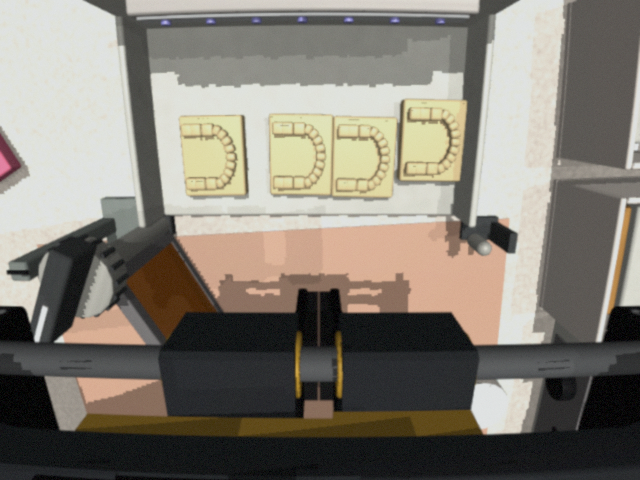

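```bash
cat > door.py <<'E'
from h import *
H=bay(-.09,.136); r=.212
def Q(th,gap=0):
    a=np.radians(BA)-th; d=np.array([np.cos(a),np.sin(a)]); n=np.array([d[1],-d[0]])
    return H+r*d+(.004+.013*abs(n[0])+.0095*abs(n[1])+gap)*n
R=ctrl.observe()['ee_rot']; t=ctrl.observe()['tcp_pos']
def rel(q,z,base): return (R.T@(np.array([q[0],q[1],z])-base)*100).round(1).tolist()
q0=Q(1.09,.03)
print('H',H,'approach',q0,rel(q0,.195,t),rel(q0,.07,t))
b=np.array([*q0,.07])
for th in np.arange(1.05,-.12,-.06): print(round(th,2),Q(th).round(3),rel(Q(th),.07,b))
E
python3 door.py
```

```text
H [0.43504475 0.14397794] approach [ 0.47674384 -0.06975251] [-22.0, -9.2, 0.1] [-22.0, -9.2, 12.6]
1.05 [ 0.512 -0.055] [1.7, 3.4, -0.0]
0.99 [ 0.524 -0.05 ] [2.3, 4.6, -0.0]
0.93 [ 0.535 -0.044] [2.9, 5.7, -0.0]
0.87 [ 0.546 -0.038] [3.6, 6.7, -0.0]
0.81 [ 0.557 -0.031] [4.3, 7.8, -0.0]
0.75 [ 0.567 -0.023] [5.2, 8.8, -0.0]
0.69 [ 0.577 -0.015] [6.1, 9.7, -0.0]
0.63 [ 0.586 -0.006] [7.0, 10.6, -0.0]
0.57 [0.595 0.004] [8.0, 11.4, -0.0]
0.51 [0.604 0.014] [9.1, 12.2, -0.0]
0.45 [0.611 0.025] [10.2, 12.9, -0.0]
0.39 [0.618 0.036] [11.3, 13.5, -0.0]
0.33 [0.625 0.047] [12.5, 14.1, -0.0]
0.27 [0.63  0.059] [13.8, 14.6, -0.0]
0.21 [0.635 0.072] [15.0, 15.0, -0.0]
0.15 [0.639 0.085] [16.3, 15.4, -0.0]
0.09 [0.642 0.098] [17.6, 15.6, -0.0]
0.03 [0.645 0.111] [19.0, 15.8, -0.0]
-0.03 [0.647 0.124] [20.3, 15.9, -0.0]
-0.09 [0.647 0.137] [21.6, 15.9, -0.0]
```

Call:
apply_moves:
  plan: "-6 -2.5 0 0 0;-12 -5 0 0 0;-18 -7.5 0 0 0;-22 -9.2 0 0 0;-22 -9.2 0 0 0;-22 -9.2 4 0 0;-22 -9.2 9 0 0;-22 -9.2 12.6 0 0;-22 -9.2 12.6 0 0"

```text
t: 69.4
tcp_pos: [0.4755, -0.0692, 0.068]
ee_rot: [[0.056, 0.998, -0.006], [0.998, -0.056, 0.003], [0.002, -0.006, -1.0]]
force: [-0.1, -0.2, 0.0]
grip_width: 0.008
finger_force: 0.0
```

Call:
apply_moves:
  plan: "0.9 1.7 0 0 0;1.7 3.4 0 0 0;2.3 4.6 0 0 0;2.9 5.7 0 0 0;3.6 6.7 0 0 0;4.3 7.8 0 0 0;5.2 8.8 0 0 0;6.1 9.7 0 0 0;7 10.6 0 0 0;8 11.4 0 0 0"

```text
t: 70.65
tcp_pos: [0.5959, 0.0026, 0.0699]
ee_rot: [[0.058, 0.998, -0.0], [0.998, -0.058, 0.0], [0.0, -0.0, -1.0]]
force: [-0.8, -0.1, 1.3]
grip_width: 0.004
finger_force: 0.2
```

Call:
apply_moves:
  plan: "1.1 0.8 0 0 0;2.2 1.5 0 0 0;3.3 2.1 0 0 0;4.5 2.7 0 0 0;5.8 3.2 0 0 0;7 3.6 0 0 0;8.3 4 0 0 0;9.6 4.2 0 0 0;9.6 4.2 0 0 0"

```text
t: 71.78
tcp_pos: [0.643, 0.0967, 0.0701]
ee_rot: [[0.056, 0.998, 0.0], [0.998, -0.056, 0.0], [0.0, 0.0, -1.0]]
force: [-0.1, -0.3, 0.1]
grip_width: 0.007
finger_force: 0.0
```

```bash
cat > dm.py <<'E'
from h import *
for n in('scene','top'):
    s=cams.snapshot(n); W=cloud(s)
    x,y,z=[W[...,i] for i in range(3)]
    m=(x>.46)&(x<.72)&(y<.18)&(y>-.15)&(z>.09)&(z<.118 if n=='scene' else z<.13); q=W[m][:,:2]*1000
    l=cv2.fitLine(q.astype(np.float32),cv2.DIST_HUBER,0,.01,.01).ravel(); print(n,'door',len(q),l[2:],np.degrees(np.arctan2(l[1]*np.sign(l[0]),abs(l[0]))).round(2)-BA,np.percentile(q,[1,99],axis=0).round())
goto(*bay(-.1035,-.076),.07,BA)
E
python3 dm.py
```

```text
scene door 7 [679.92365  99.8949 ] 25.06 [[645.  84.]
 [699. 116.]]Traceback (most recent call last):
  File "dm.py", line 6, in <module>
    l=cv2.fitLine(q.astype(np.float32),cv2.DIST_HUBER,0,.01,.01).ravel(); print(n,'door',len(q),l[2:],np.degrees(np.arctan2(l[1]*np.sign(l[0]),abs(l[0]))).round(2)-BA,np.percentile(q,[1,99],axis=0).round())
      ~~~~~~~~~~~^^^^^^^^^^^^^^^^^^^^^^^^^^^^^^^^^^^^^^^^^^^^^^^
cv2.error: OpenCV(4.12.0) /io/opencv/modules/imgproc/src/linefit.cpp:50: error: (-215:Assertion failed) count > 0 in function 'fitLine2D_wods'
```

Call:
apply_moves:
  plan: "0.7 0.1 0 0 0;1.4 0.2 0 0 0;2 0.3 0 0 0;2.5 0.3 0 0 0;3 0.3 0 0 0;3.4 0.3 0 0 0;3.4 0.3 0 0 0"

```text
t: 72.75
tcp_pos: [0.6464, 0.1174, 0.0701]
ee_rot: [[0.055, 0.998, -0.006], [0.998, -0.055, -0.018], [-0.018, -0.005, -1.0]]
force: [-4.2, -32.5, 4.9]
grip_width: 0.006
finger_force: 16.4
```

Call:
apply_moves:
  plan: "0.5 0.2 0 0 0;-3 0 0 0 0;-6 -2 -6 0 0;-10 -8 -12 0 0;-13 -14 -14 0 4;-13 -14 -14 0 4;-13 -14 -14 0 4"

```text
t: 73.62
tcp_pos: [0.4991, 0.0071, 0.2117]
ee_rot: [[0.06, 0.998, 0.002], [0.998, -0.06, -0.0], [0.0, 0.002, -1.0]]
force: [-0.1, -0.2, 0.3]
grip_width: 0.265
finger_force: 0.0
```

```bash
python3 - <<'E'
from h import *
p=cams.snapshot('wrist'); save('w21',p); W=cloud(p)
a=np.radians(BA); f=np.array([np.cos(a),np.sin(a)]); ex=np.array([-np.sin(a),np.cos(a)])
d=W[...,:2]-BC; bx=d@ex*1000; by=-(d@f)*1000; z=W[...,2]*1000
m=(bx<-70)&(bx>-130)&(by>-130)&(by<100)&(z>112)&(z<126); print('door top',m.sum(),np.polyfit(by[m],bx[m],1))
m=(bx<-50)&(bx>-130)&(by>100)&(by<175)&(z>163)&(z<180)
r=cv2.minAreaRect(np.c_[bx[m],by[m]].astype(np.float32)); print('bar',m.sum(),r,z[m].mean())
print(mark_of('collar_grip',p))
s=cams.snapshot('top'); W=cloud(s); d=W[...,:2]-BC; bx=d@ex*1000; by=-(d@f)*1000; z=W[...,2]*1000
m=(bx<-70)&(bx>-130)&(by>-130)&(by<100)&(z>100)&(z<130); print('top door',m.sum(),np.polyfit(by[m],bx[m],1) if m.sum()>20 else '')
goto(*H if 0 else bay(-.09,.136),.2,BA)
E
```

```text
door top 7446 [-2.06106453e-03 -9.06472691e+01]
bar 2861 ((-98.9722900390625, 140.50424194335938), (14.70811939239502, 41.304073333740234), 63.20805358886719) 172.02627324490345
[{'position': [169.2, 15.0], 'conf': 0.96}]
top door 213 [ 5.68926141e-02 -8.73239135e+01]
shift [13.21 -7.45  1.  ] turn -0.0 now [0.5018 0.0077 0.2101] a -3.3 t 73.8 grip 3.4 0.0 F [-0.   0.8  0.4]
```

View pics/w21.png

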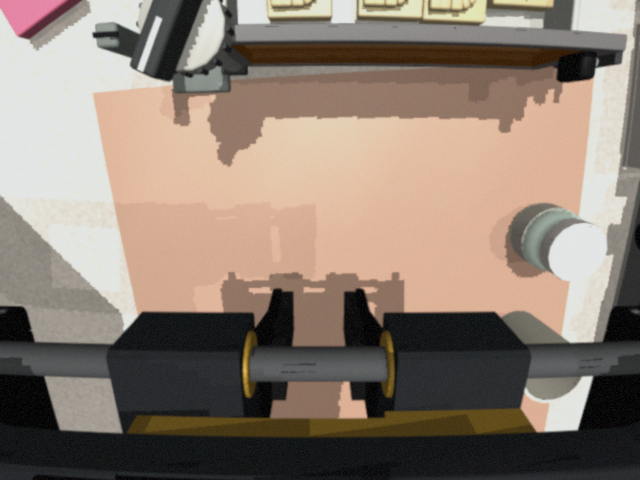

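Call:
apply_moves:
  plan: "4 -2.3 0 0.15 5;9 -5 0.5 0.3 5;13.2 -7.45 0.8 0.468 5;13.2 -7.45 0.8 0.468 5;13.2 -7.45 0.8 0.468 5;13.2 -7.45 0.8 0.468 5"

```text
t: 74.53
tcp_pos: [0.4351, 0.143, 0.2019]
ee_rot: [[0.502, 0.865, 0.001], [0.865, -0.502, -0.0], [0.0, 0.001, -1.0]]
force: [-0.2, -0.7, 0.0]
grip_width: 0.574
finger_force: 0.0
```

```bash
python3 - <<'E'
from h import *
p=cams.snapshot('top'); W=cloud(p)
for r in mark_of('collar_grip',p): print(r,W[int(r['position'][1]),int(r['position'][0])])
goto(*bay(-.09,.136),.153,-30.1)
E
```

```text
{'position': [230.2, 255.8], 'conf': 0.36} [0.39517954 0.08575107 0.49957564]
{'position': [448.0, 237.0], 'conf': 0.33} [ 0.51134135 -0.51844103  0.00121073]
{'position': [216.5, 219.1], 'conf': 0.26} [0.47103054 0.11441651 0.52364451]
shift [ 0.12 -0.04  4.9 ] turn -0.002 now [0.4348 0.1428 0.202 ] a -30.2 t 74.6 grip 5.0 0.0 F [-0.3 -1.  -0.6]
```

Call:
apply_moves:
  plan: "0.1 0 2.5 0 5;0.1 0 4.5 0 5;0.1 0 4.9 0 5;0.1 0 4.9 0 5;0.1 0 4.9 0 0.8;0.1 0 4.9 0 0.8;0.1 0 4.9 0 0.8;0.1 0 4.9 0 0.8;0.1 0 4.9 0 0.8"

```text
t: 75.75
tcp_pos: [0.4345, 0.1444, 0.1532]
ee_rot: [[0.502, 0.865, 0.001], [0.865, -0.502, -0.0], [0.0, 0.001, -1.0]]
force: [0.2, -0.3, 1.2]
grip_width: 0.162
finger_force: 30.0
```

Call:
apply_moves:
  plan: "0 0 0 0.12 0.8;0 0 0 0.24 0.8;0 0 0 0.36 0.8;0 0 0 0.48 0.8;0 0 0 0.6 0.8;0 0 0 0.72 0.8;0 0 0 0.84 0.8;0 0 0 0.95 0.8;0 0 0 1.04 0.8;0 0 0 1.1 0.8"

```text
t: 77.0
tcp_pos: [0.4344, 0.1445, 0.1532]
ee_rot: [[0.998, -0.057, 0.0], [-0.057, -0.998, -0.0], [0.0, -0.0, -1.0]]
force: [-0.2, -0.4, 1.0]
grip_width: 0.16
finger_force: 30.0
```

Call:
apply_moves:
  plan: "0 0 0 0.03 0.8;0 0 0 0.06 0.8;0 0 0 0.06 0.8"

```text
t: 77.38
tcp_pos: [0.4344, 0.1445, 0.1532]
ee_rot: [[0.994, -0.113, 0.0], [-0.113, -0.994, -0.0], [0.0, 0.0, -1.0]]
force: [-0.2, 0.8, 2.7]
grip_width: 0.162
finger_force: 31.4
```

```bash
python3 - <<'E'
from h import *
o=ctrl.observe(); print(o['ft_torque'],o['force']); goto(*bay(-.09,.136),.153,-93.3)
E
```

```text
[0.20243123 0.0266397  0.80497103] [-0.21168523  0.81480536  2.72395259]
shift [0.07 0.04 0.02] turn -0.056 now [0.4344 0.1445 0.1532] a -96.5 t 77.4 grip 1.41 31.4 F [-0.2  0.8  2.7]
```

Call:
apply_moves:
  plan: "0 0 0 0 3;0 0 0 0 5;0 0 0 0 5;0 0 -3 0 5;0 0 -6 0 5;-3 0 -9 0 5;-5 0 -9 0 5;-5 0 -9 0 5"

```text
t: 78.38
tcp_pos: [0.3831, 0.1503, 0.2432]
ee_rot: [[0.993, -0.115, -0.001], [-0.115, -0.993, 0.0], [-0.001, -0.0, -1.0]]
force: [0.9, -0.7, 0.2]
grip_width: 0.576
finger_force: 0.0
```

```bash
python3 - <<'E'
from h import *
p=cams.snapshot('wrist'); save('w22',p); W=cloud(p)
a=np.radians(BA); f=np.array([np.cos(a),np.sin(a)]); ex=np.array([-np.sin(a),np.cos(a)])
d=W[...,:2]-BC; bx=d@ex*1000; by=-(d@f)*1000; z=W[...,2]*1000
m=(bx<-50)&(bx>-130)&(by>95)&(by<180)&(z>166)&(z<180)
print('bar',m.sum(),cv2.minAreaRect(np.c_[bx[m],by[m]].astype(np.float32)))
m=(bx<-70)&(bx>-130)&(by>-130)&(by<100)&(z>112)&(z<126); print('door',m.sum(),np.polyfit(by[m],bx[m],1) if m.sum()>50 else '')
W=cloud(cams.snapshot('scene')); d=W[...,:2]-BC; B=np.dstack([d@ex,-(d@f),W[...,2]]);m=(np.abs(B[...,0])<.07)&(np.abs(B[...,1])<.125)&(B[...,2]>.02)&(B[...,2]<.05)
print(bayrects(W))
o=ctrl.observe(); print(o['t'],o['tcp_pos'])
E
```

```text
bar 2395 ((-90.28763580322266, 136.5687255859375), (14.080021858215332, 59.875526428222656), 0.20071934163570404)
door 1706 [-4.47677837e-03 -8.98022657e+01]
[(-0.0265, 0.078, 65.4, 57.5, 0.3, 359, 0.0283, 0.0366), (-0.0261, -0.0441, 155.2, 77.6, -83.7, 1059, 0.0285, 0.0367)]
78.475 [0.38530169 0.15017639 0.24303463]
```

View pics/w22.png

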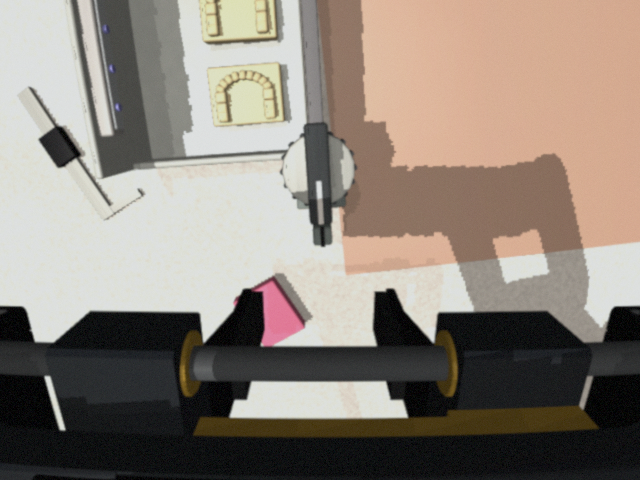

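The bar lies at 0.2° to the bay's y axis at pixel (318,185), with its white line on the mark. The door is shut along column 315 and the models lie teeth up, so the job can be handed in.

```bash
python3 -c "
from station import job
print(job.sign_off())"
```

```text
the job is handed in; nothing more can be done
None
```

All four models lie flat and teeth up in the bay, the door is shut on its catch, the lock collar is turned to the locked mark, and the job is handed in (about 79 s of the 210 s used).

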